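# Demould the specimen mounts and load the tilt table

### The arm

A 6-joint arm with a two-finger parallel gripper is mounted at the origin on a cart in front of the work surface, level with it; the furniture and walls round the work are solid. World frame = base frame: x ahead of the robot, y to its left, z up, the work surface at z = 0. Lengths are in m, angles in rad, forces in N, time in s.
With the tool pointing down it reaches from about 0.4 to 0.825 m from the base axis. Payload 7 kg.
Tool frame: the origin (TCP) lies midway between the tips of the shut fingers; the grasp point (between the pads) lies 19 mm behind it; z points along the fingers, y is the line along which they close (so a half turn about z gives the same grasp; the last joint's range is limited). The gripper opens to 88 mm and grips with 3 to 60 N. Pads are 19 mm wide; open, the fingers measure 130 mm over their backs; the gripper's body (78 mm by 193 mm) begins 47 mm behind the grasp point.
Start: joints at [-1.012, 0.359, 0.012, 0, -1.224, -0.288], TCP at [0.181, -0.65, 0.227] pointing down, gripper open.
Joint ranges: [-3.07, 3.07], [-1.43, 2.12], [-1.02, 1.25], [-3.03, 1.67], [-3.05, -0], [-3.03, 3.03]. Speed limits (rad/s): [2.39, 2.39, 3.01, 3.14, 3.14, 3.14].

### API

Orientations are given as [roll, pitch, yaw] about the fixed x, y, z axes, in that order (R = Rz(yaw) Ry(pitch) Rx(roll)).
In Python, from station import monitor, viewer, arm gives the robot as it stands.
- The arm moves only by the tool move_arm, never from a script. Its argument "deltas" is a list that holds one entry, the list of rows, each a list of 7 numbers: the turn, a rotation vector about the tool's x, y, z in degrees, then the shift along the tool's x, y, z in m, then the finger opening in m, from 0 to 0.0876. A call has 1 to 12 rows; each row is the pose to reach, as a shift and turn from the pose commanded when the call began, along the tool's axes at that moment; what a row does not reach only later rows make up. A row lasts 1/12 s, in which the tool goes at most 41.7 mm and 7.16 degrees, less where a joint would pass 70% of its speed; a pose out of reach is approached as far as the arm can. A call with a gripper value outside its range is refused whole. The fingers move at their own pace and stop on an object; "force" is the grip in N (left out, the last holds). Time passes only in rows, so rows that repeat a pose let the fingers close. It gives the time, the measured TCP pose, the force and the opening at its end, in the units of the state.
- monitor.get_state(): the state, without advancing time (a new reading comes with each control period).
- viewer.grab_frame(name): name is "scene" or "top" or "wrist"; returns a dict with "frame" (400x640x3 uint8, blue, green, red), "vfov" (degrees; the focal length in pixels is half the picture's height over the tangent of half this angle, whatever the lens; pixels are square), "cx", "cy" (the principal point, pixels), "D" ([k1, k2, p1, p2, k3] as OpenCV has them; the pictures are not rectified), "xyz" and "orientation" of the camera in the world; the wrist camera has in their place "hand_eye" (4x4, takes a point from camera to tool coordinates, whose origin is the TCP and whose axes are the flange's). Camera axes: x right, y down, z forward; pixel columns grow to the right and rows downward; lengths in m; the calibration is good to about 2 mm. A picture is of the moment at which its call begins: read the wrist's pose just before it. There is no depth.
- arm.job_done(): hands the job in, once; it reports no verdict.
The state is a dict: "t": time; "q": joint angles; "qd": joint speeds; "joint_efforts": joint torques, N m; "eef_pos": TCP position; "ee_rot": TCP orientation; "force": force on the tool from outside, world axes, zero at the start; "moment": the same for the moment, N m; "width": finger opening in m.
Only numpy, scipy, OpenCV 4.12 (cv2) and the standard library are available. Lean on these libraries where they do the work, as an engineer would, in place of code of your own. Each camera call takes 0.05 s, during which the arm holds its last target. There are 200 camera calls.

### The job

Knock the cured resin pucks out of the demoulding stand: push down the paddle in front of each filled well until it lies level, so that its ejector pin lifts the puck from below, and lift the puck out. Lay every puck, and also the steel reference disc from the worktop, flat and side by side on the sloping plate of the spring tilt table; only when all of them lie there, press the plate down by its back tab until it lies level and stays down.

Things in the scene. Friction and masses are not known exactly. Their poses are not given: they have to be found in the camera images.
- puck_1_mid (a point): centre of a cured specimen mount: a grey resin puck, upright cylinder 34 mm in diameter and 22 mm high, about 45 g, with a small steel chip in its top. At the start it sits in well 1 of the stand with its top 1 mm below the rim, so it cannot be gripped there; z axis along the cylinder. None if that well is empty in this run
- puck_2_mid (a point): centre of a cured specimen mount: a grey resin puck, upright cylinder 34 mm in diameter and 22 mm high, about 45 g, with a small steel chip in its top. At the start it sits in well 2 of the stand with its top 1 mm below the rim, so it cannot be gripped there; z axis along the cylinder. None if that well is empty in this run
- puck_3_mid (a point): centre of a cured specimen mount: a grey resin puck, upright cylinder 34 mm in diameter and 22 mm high, about 45 g, with a small steel chip in its top. At the start it sits in well 3 of the stand with its top 1 mm below the rim, so it cannot be gripped there; z axis along the cylinder. None if that well is empty in this run
- puck_4_mid (a point): centre of a cured specimen mount: a grey resin puck, upright cylinder 34 mm in diameter and 22 mm high, about 45 g, with a small steel chip in its top. At the start it sits in well 4 of the stand with its top 1 mm below the rim, so it cannot be gripped there; z axis along the cylinder. None if that well is empty in this run
- paddle_1 (a joint): angle of the steel paddle in front of well 1, rad: 0 = sloping up towards the robot, 0.35 = pressed down until level (stop). It works a rocker that raises the ejector pin from below through the hole in that well's floor, in proportion, by 16 mm at 0.35, so the puck then stands 15 mm proud. It stays where it is left (stiff hinge, about 5 N at the press point)
- paddle_1_press (a point): point to press on the upper face of paddle 1, 12 mm from its free end and 40 mm from its hinge; paddle 40 mm wide. When level this point is 33 mm above the worktop; before that 14 mm higher
- paddle_2 (a joint): angle of the steel paddle in front of well 2, rad: 0 = sloping up towards the robot, 0.35 = pressed down until level (stop). It works a rocker that raises the ejector pin from below through the hole in that well's floor, in proportion, by 16 mm at 0.35, so the puck then stands 15 mm proud. It stays where it is left (stiff hinge, about 5 N at the press point)
- paddle_2_press (a point): point to press on the upper face of paddle 2, 12 mm from its free end and 40 mm from its hinge; paddle 40 mm wide. When level this point is 33 mm above the worktop; before that 14 mm higher
- paddle_3 (a joint): angle of the steel paddle in front of well 3, rad: 0 = sloping up towards the robot, 0.35 = pressed down until level (stop). It works a rocker that raises the ejector pin from below through the hole in that well's floor, in proportion, by 16 mm at 0.35, so the puck then stands 15 mm proud. It stays where it is left (stiff hinge, about 5 N at the press point)
- paddle_3_press (a point): point to press on the upper face of paddle 3, 12 mm from its free end and 40 mm from its hinge; paddle 40 mm wide. When level this point is 33 mm above the worktop; before that 14 mm higher
- paddle_4 (a joint): angle of the steel paddle in front of well 4, rad: 0 = sloping up towards the robot, 0.35 = pressed down until level (stop). It works a rocker that raises the ejector pin from below through the hole in that well's floor, in proportion, by 16 mm at 0.35, so the puck then stands 15 mm proud. It stays where it is left (stiff hinge, about 5 N at the press point)
- paddle_4_press (a point): point to press on the upper face of paddle 4, 12 mm from its free end and 40 mm from its hinge; paddle 40 mm wide. When level this point is 33 mm above the worktop; before that 14 mm higher
- well_1 (a point): centre of the mouth of well 1, in the flat top of the stand, 63 mm above the worktop; wells 35.5 mm wide, 23 mm deep, 58 mm apart in a row along y of the stand. Axes as the stand: x points from the paddles to the back, z up. The stand is a fixed aluminium and grey block, its top 70 mm deep and 232 mm wide; it and the tilt table swap sides and turn a little from start to start
- well_2 (a point): centre of the mouth of well 2, in the flat top of the stand, 63 mm above the worktop; wells 35.5 mm wide, 23 mm deep, 58 mm apart in a row along y of the stand. Axes as the stand: x points from the paddles to the back, z up. The stand is a fixed aluminium and grey block, its top 70 mm deep and 232 mm wide; it and the tilt table swap sides and turn a little from start to start
- well_3 (a point): centre of the mouth of well 3, in the flat top of the stand, 63 mm above the worktop; wells 35.5 mm wide, 23 mm deep, 58 mm apart in a row along y of the stand. Axes as the stand: x points from the paddles to the back, z up. The stand is a fixed aluminium and grey block, its top 70 mm deep and 232 mm wide; it and the tilt table swap sides and turn a little from start to start
- well_4 (a point): centre of the mouth of well 4, in the flat top of the stand, 63 mm above the worktop; wells 35.5 mm wide, 23 mm deep, 58 mm apart in a row along y of the stand. Axes as the stand: x points from the paddles to the back, z up. The stand is a fixed aluminium and grey block, its top 70 mm deep and 232 mm wide; it and the tilt table swap sides and turn a little from start to start
- tilt_plate (a joint): angle of the tilt table's plate, rad: 0 = standing at its 0.25 rad slope, back edge up; 0.25 = pressed down level (stop). A spring resists the press (up to about 10 N at the tab) and a friction brake in the hinge holds the plate where it is left
- plate_mid (a point): centre of the upper face of the tilt plate, a flat aluminium plate 108 mm deep (its x) and 260 mm wide (its y), on a fixed grey base. x runs up the slope, away from the robot, y to the left, z is the normal of the face; hinge along the front edge 50 mm away at -x, with a lip 4 mm high there. Level, the face is 38 mm above the worktop
- press_tab (a point): point on the upper face of the small dark tab (50 mm wide, 26 mm deep) in the middle of the plate's back edge, where the plate is pressed down; 70 mm from plate_mid along its x, 1 mm below the face; the plate's hinge is 120 mm from it. Level, it is 37 mm above the worktop
- ref_mid (a point): centre of the hardness reference block: a bare steel disc 40 mm in diameter and 14 mm high, 0.12 kg, lying on the worktop between the stand and the tilt table; z axis along the disc's axis. A flat round dish (59 mm, yellowish) lies behind it: not that one
Mind the look-alikes: they are no part of the job. What is shaped like the part that bears ref_mid but purple or red is not meant.

How it is judged:
By the outcome, as a careful person would: the job done as asked, in the order asked, and still so for the second after the job is handed in, with the robot touching nothing.
Of puck_1, puck_2, puck_3, puck_4 only 3 to 4 are there at a start; the rules pass over those that are not, and their reading is None.
At some moment in a run one of ref_block may be knocked a few centimetres aside while the robot is not near it.
Once in a run the grip may slacken for a moment while it holds something.
It also fails if it takes over 210 s, if anything falls off the work surface, if the arm or the gripper's body presses on something with over 40 N, if the wrist force passes 120 N, or if a joint passes its speed limit or range.

## Working session

There is one attempt and no reset: what is moved stays moved. The work goes in short steps, Python scripts to look and compute and a tool call to move; the robot and the scene stay as the last step left them, time stands still between calls to the robot, and variables do not carry over. Pictures are saved under pics/ and viewed, on a budget of 19 in all, crops included, one or two more only if the job needs it, and the job is handed in when it is done.

Besides the shell and the picture viewer there is one more tool, called after "Emit:" as name(argument=value, ...) on one line, values as JSON. move_arm: Moves the arm, as the interface text tells. Its arguments: {"type":"object","properties":{"deltas":{"type":"array","items":{"type":"array","items":{"type":"array","items":{"type":"number"}}}},"force":{"type":"number"}},"required":["deltas"]}

```bash
ls; mkdir -p pics; cat > h.py <<'E'
import numpy as np, cv2
from scipy.spatial.transform import Rotation as R
from station import monitor, viewer, arm
def pose():
    s=monitor.get_state(); return np.array(s['eef_pos']), R.from_euler('xyz',s['ee_rot'])
def grab(n):
    p,r=pose(); f=viewer.grab_frame(n); im=np.array(f['frame'])
    fl=200/np.tan(np.radians(f['vfov'])/2)
    K=np.array([[fl,0,f['cx']],[0,fl,f['cy']],[0,0,1]])
    if n=='wrist':
        H=np.array(f['hand_eye']); Rc=r.as_matrix()@H[:3,:3]; c=p+r.apply(H[:3,3])
    else:
        c=np.array(f['xyz']); o=np.array(f['orientation'])
        Rc=o if o.shape==(3,3) else R.from_euler('xyz',o).as_matrix()
    return im,dict(K=K,D=np.array(f['D'],float),R=Rc,c=c)
def save(n,fn):
    im,c=grab(n); cv2.imwrite('pics/'+fn+'.png',im); np.savez('pics/'+fn,**c); return im,c
def load(fn): return cv2.imread('pics/'+fn+'.png'),dict(np.load('pics/'+fn+'.npz'))
def ray(c,uv):
    u=cv2.undistortPoints(np.array(uv,float).reshape(-1,1,2),c['K'],c['D']).reshape(-1,2)
    return np.c_[u,np.ones(len(u))]@c['R'].T
def onz(c,uv,z):
    d=ray(c,uv); return c['c']+d*((z-c['c'][2])/d[:,2])[:,None]
def proj(c,P):
    P=np.array(P,float).reshape(-1,3); rv=cv2.Rodrigues(c['R'].T)[0]
    return cv2.projectPoints(P,rv,-c['R'].T@c['c'],c['K'],c['D'])[0].reshape(-1,2)
E
python3 - <<'E'
from h import *
s=monitor.get_state(); print({k:np.round(v,3) for k,v in s.items()})
for n in('scene','top','wrist'):
    f=viewer.grab_frame(n); print({k:v for k,v in f.items() if k!='frame'})
    save(n,n+'0')
E
```

```text
pics
{'t': np.float64(0.0), 'q': array([-1.012,  0.359,  0.011, -0.   , -1.224, -0.288]), 'qd': array([ 0.001,  0.002,  0.   , -0.001, -0.   , -0.   ]), 'joint_efforts': array([-1.0000e-03, -5.8272e+01,  2.9305e+01,  6.9970e+00,  7.0000e-03,
       -0.0000e+00]), 'eef_pos': array([ 0.18 , -0.65 ,  0.226]), 'ee_rot': array([ 3.14 , -0.   , -2.871]), 'force': array([0.1 , 0.04, 0.18]), 'moment': array([0.039, 0.058, 0.001]), 'width': np.float64(0.088)}
{'vfov': 51.714724335899746, 'cx': 324.37145864209583, 'cy': 206.0361904224386, 'D': array([-0.09259623,  0.        ,  0.        ,  0.        ,  0.        ]), 'xyz': array([ 0.0302877 , -0.59649603,  0.61584388]), 'orientation': array([-2.21487278, -0.02296515, -0.64345439])}
{'vfov': 56.62436102939243, 'cx': 311.7807645845091, 'cy': 195.81248627231588, 'D': array([-0.06700022,  0.        ,  0.        ,  0.        ,  0.        ]), 'xyz': array([0.39023265, 0.00256822, 1.07432555]), 'orientation': array([-3.05868889,  0.00577367, -1.58660503])}
{'vfov': 69.78963716377734, 'cx': 319.8096152536286, 'cy': 199.5796113892735, 'D': array([-0.05101096,  0.        ,  0.        ,  0.        ,  0.        ]), 'hand_eye': array([[-7.45766726e-04, -9.60541111e-01, -2.78137050e-01,
         7.59788752e-02],
       [ 9.99999426e-01, -5.02542261e-04, -9.45770425e-04,
         8.85370736e-04],
       [ 7.68675752e-04, -2.78137596e-01,  9.60540934e-01,
        -1.57428539e-01],
       [ 0.00000000e+00,  0.00000000e+00,  0.00000000e+00,
         1.00000000e+00]])}
```

View pics/top0.png

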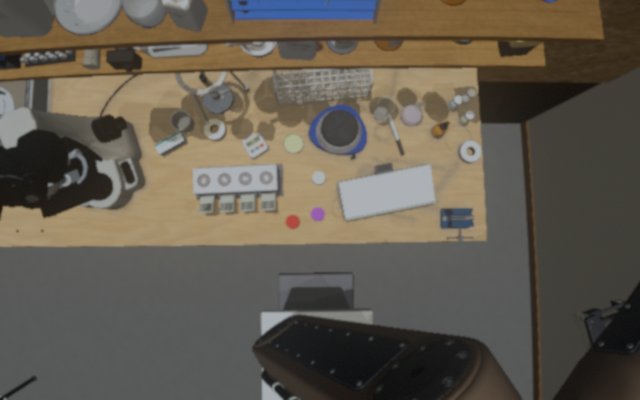

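View pics/scene0.png

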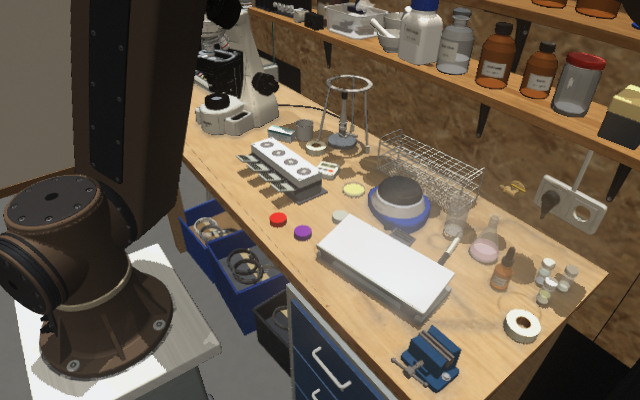

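Top view: the stand is at (195–278, 168–192) with all four wells seeming filled (204, 225, 246, 267 at row 180) and paddles below them. The tilt plate is at (340–435, 168–218), its tab at (383,167). Candidates for the reference disc: grey (319,177), purple (318,214), red (293,222), yellowish dish (293,143). I choose the grey one at (319,177).

```bash
python3 - <<'E'
from h import *
im,c=load('top0')
print(onz(c,[[204,180],[225,180],[246,179],[267,178]],.063).round(3))
print('paddle',onz(c,[[207,205],[270,203]],.047).round(3))
print('ref',onz(c,[[319,177]],.014).round(3))
print('plate',onz(c,[[339,184],[433,166],[436,202],[346,219],[383,167]],.05).round(3))
crop=cv2.resize(im[130:240,180:450],None,fx=2.9,fy=2.9,interpolation=cv2.INTER_CUBIC); cv2.imwrite('pics/crop0.png',crop)
E
```

```text
[[0.523 0.304 0.063]
 [0.522 0.246 0.063]
 [0.524 0.187 0.063]
 [0.525 0.129 0.063]]
paddle [[0.455 0.3   0.047]
 [0.458 0.123 0.047]]
ref [[ 0.532 -0.014  0.014]]
plate [[ 0.507 -0.069  0.05 ]
 [ 0.554 -0.334  0.05 ]
 [ 0.453 -0.338  0.05 ]
 [ 0.41  -0.086  0.05 ]
 [ 0.553 -0.193  0.05 ]]
```

View pics/crop0.png

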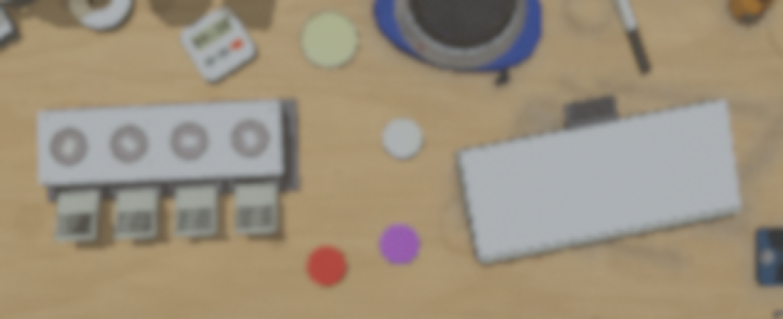

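```bash
cat >> h.py <<'E'
def rot(yaw,tilt=0.):
    # tool down at yaw; tilt = plate-like slope about the y axis of a frame at heading yaw0 (see plate rot)
    return R.from_euler('xyz',[np.pi,0,yaw])
def step(pos,r):
    p,q=pose(); d=q.inv()
    print('turn',np.degrees((d*r).as_rotvec()).round(2),'shift',d.apply(np.array(pos)-p).round(4))
E
python3 -c "
from h import *
step([.45,0,.26],rot(-np.pi))"
```

```text
turn [ 3.000e-02 -1.000e-02  1.552e+01] shift [-0.4336  0.5545 -0.0335]
```

Emit:
move_arm(deltas=[[[0,0,15.5,-0.434,0.5545,-0.0335,0.05],[0,0,15.5,-0.434,0.5545,-0.0335,0.05],[0,0,15.5,-0.434,0.5545,-0.0335,0.05],[0,0,15.5,-0.434,0.5545,-0.0335,0.05],[0,0,15.5,-0.434,0.5545,-0.0335,0.05],[0,0,15.5,-0.434,0.5545,-0.0335,0.05],[0,0,15.5,-0.434,0.5545,-0.0335,0.05],[0,0,15.5,-0.434,0.5545,-0.0335,0.05],[0,0,15.5,-0.434,0.5545,-0.0335,0.05],[0,0,15.5,-0.434,0.5545,-0.0335,0.05],[0,0,15.5,-0.434,0.5545,-0.0335,0.05],[0,0,15.5,-0.434,0.5545,-0.0335,0.05]]])

```text
t: 1.3
eef_pos: [0.372, -0.1876, 0.2509]
ee_rot: [-3.142, 0.002, -3.141]
force: [1.5, -0.8, -0.7]
width: 0.0499
```

```bash
python3 -c "
from h import *
print(pose()[0]);step([.45,0,.26],rot(-np.pi))"
```

```text
[ 0.37197626 -0.18755913  0.2509009 ]
turn [-0.    0.09  0.01] shift [-0.0781  0.1875 -0.009 ]
```

Emit:
move_arm(deltas=[[[0,0,0,-0.078,0.187,-0.009,0.05],[0,0,0,-0.078,0.187,-0.009,0.05],[0,0,0,-0.078,0.187,-0.009,0.05],[0,0,0,-0.078,0.187,-0.009,0.05],[0,0,0,-0.078,0.187,-0.009,0.05],[0,0,0,-0.078,0.187,-0.009,0.05],[0,0,0,-0.078,0.187,-0.009,0.05],[0,0,0,-0.078,0.187,-0.009,0.05],[0,0,0,-0.078,0.187,-0.009,0.05]]])

```text
t: 2.05
eef_pos: [0.4493, -0.0031, 0.2593]
ee_rot: [-3.142, -0.0, 3.141]
force: [0.2, -1.5, 0.1]
width: 0.0499
```

```bash
python3 -c "
from h import *
print(pose()[0]);save('wrist','w1')"
```

```text
[ 0.44929484 -0.0031138   0.25926217]
```

View pics/w1.png

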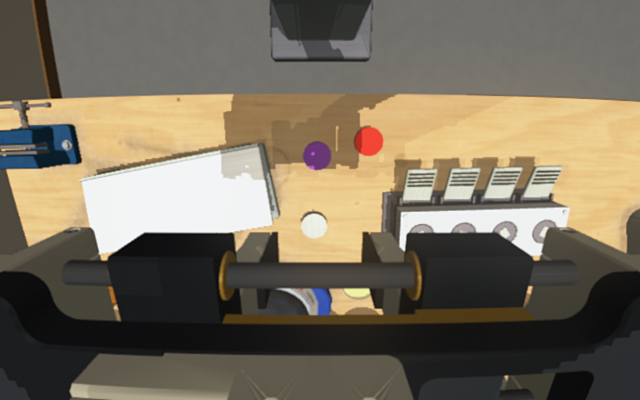

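The grey disc is at (314,225), red (369,141) and purple (317,155). The gripper hides half the wells, so I move 10 cm ahead.

Emit:
move_arm(deltas=[[[0,0,0,-0.04,-0.003,0,0.05],[0,0,0,-0.08,-0.003,0,0.05],[0,0,0,-0.11,-0.003,0,0.05],[0,0,0,-0.11,-0.003,0,0.05],[0,0,0,-0.11,-0.003,0,0.05]]])

```text
t: 2.52
eef_pos: [0.5603, -0.0068, 0.2581]
ee_rot: [-3.141, -0.002, 3.139]
force: [-1.3, -0.1, -0.5]
width: 0.0498
```

```bash
python3 -c "
from h import *
print(pose()[0]);save('wrist','w2')"
```

```text
[ 0.56032087 -0.00680296  0.25806048]
```

View pics/w2.png

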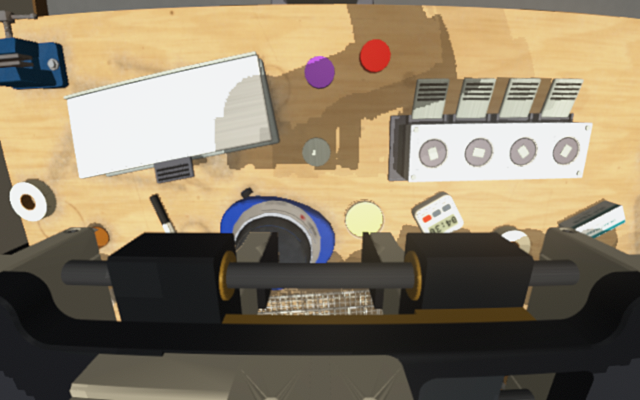

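Seen close: all four wells are filled (grey rings with chips at (433,152), (479,152), (523,151), (567,150)). The grey steel disc is at (316,152), not purple or red, and the yellow dish at (364,219) is not it. Tab (174,170). Plate corners are (67,97), (258,55), (277,142), (80,178). Now to measure.

```bash
python3 - <<'E'
from h import *
im,c=load('w2'); g=cv2.cvtColor(im,cv2.COLOR_BGR2GRAY); hsv=cv2.cvtColor(im,cv2.COLOR_BGR2HSV)
W=[]
for u,v in [(433,152),(479,152),(523,151),(567,150)]:
    r=g[v-22:v+22,u-22:u+22]; m=(r<175).astype(np.uint8)
    m=cv2.morphologyEx(m,cv2.MORPH_OPEN,np.ones((3,3)))
    ct=max(cv2.findContours(m,cv2.RETR_EXTERNAL,2)[0],key=cv2.contourArea); (x,y),rad=cv2.minEnclosingCircle(cv2.convexHull(ct)); e=cv2.fitEllipse(ct)
    W.append((e[0][0]+u-22,e[0][1]+v-22)); print(W[-1],e[1],(x+u-22,y+v-22),rad)
Wp=onz(c,W,.062); print(Wp.round(4))
# disc
r=hsv[125:180,290:345]; m=((r[...,1]<60)).astype(np.uint8); m=cv2.morphologyEx(m,cv2.MORPH_OPEN,np.ones((3,3)))
ct=max(cv2.findContours(m,cv2.RETR_EXTERNAL,2)[0],key=cv2.contourArea); e=cv2.fitEllipse(ct); uv=(e[0][0]+290,e[0][1]+125)
print('disc',uv,e[1],onz(c,[uv],.012).round(4))
print('paddles',onz(c,[[429,80],[432,82],[464,80],[496,80],[506,80],[537,80],[551,80],[582,81]],.05).round(4))
# plate: low corners ~ front edge (top in image), back edge
m=((g>200)).astype(np.uint8)[40:200,50:300]; m=cv2.morphologyEx(m,cv2.MORPH_OPEN,np.ones((3,3)))
F=onz(c,[[67,97],[258,55]],.030); B=onz(c,[[80,178],[277,142]],.038+.0265)
print('plate',F.round(4),B.round(4),onz(c,[[158,164],[190,159],[158,182],[193,178],[174,170]],.0655).round(4))
E
```

```text
(432.50439643859863, 149.93843269348145) (21.15285873413086, 24.983572006225586) (432.0, 151.0) 14.31792163848877
(479.1406440734863, 151.16072273254395) (22.568387985229492, 26.30139923095703) (479.1774196624756, 152.30645179748535) 14.582332611083984
(522.5127468109131, 150.9411392211914) (23.979442596435547, 29.033042907714844) (522.5, 151.0) 14.705541610717773
(565.2303886413574, 150.4022922515869) (22.74937629699707, 28.751646041870117) (564.5476188659668, 149.9285717010498) 14.619729042053223
[[0.5228 0.1324 0.062 ]
 [0.524  0.1917 0.062 ]
 [0.5233 0.2482 0.062 ]
 [0.5219 0.3059 0.062 ]]
disc (315.98669242858887, 151.44905471801758) (26.951534271240234, 27.252506256103516) [[ 0.5304 -0.012   0.012 ]]
paddles [[0.4404 0.125  0.05  ]
 [0.4426 0.1289 0.05  ]
 [0.4397 0.168  0.05  ]
 [0.4389 0.2081 0.05  ]
 [0.4386 0.2207 0.05  ]
 [0.4374 0.2607 0.05  ]
 [0.4368 0.2792 0.05  ]
 [0.4364 0.3212 0.05  ]]
plate [[ 0.4521 -0.3432  0.03  ]
 [ 0.4086 -0.0828  0.03  ]] [[ 0.5554 -0.3179  0.0645]
 [ 0.5129 -0.0582  0.0645]] [[ 0.5383 -0.2087  0.0655]
 [ 0.5325 -0.1669  0.0655]
 [ 0.5613 -0.2123  0.0655]
 [ 0.5564 -0.1661  0.0655]
 [ 0.5461 -0.1891  0.0655]]
```

Emit:
move_arm(deltas=[[[0,0,0,0.111,0.138,0.12,0],[0,0,0,0.111,0.138,0.12,0],[0,0,0,0.111,0.138,0.12,0],[0,0,0,0.111,0.138,0.12,0],[0,0,0,0.111,0.138,0.12,0],[0,0,0,0.111,0.138,0.12,0],[0,0,0,0.111,0.138,0.16,0],[0,0,0,0.111,0.138,0.195,0],[0,0,0,0.111,0.138,0.195,0],[0,0,0,0.111,0.138,0.195,0]]])

```text
t: 3.4
eef_pos: [0.4476, 0.1313, 0.0643]
ee_rot: [-3.139, -0.002, -3.141]
force: [-0.1, -0.1, 0.8]
width: 0.0004
```

```bash
python3 -c "
from h import *
print(pose()[0],monitor.get_state()['force']);step([.449,.131,.034],rot(-np.pi))"
```

```text
[0.44759618 0.13130881 0.06426097] [-0.10012669 -0.08648485  0.78912141]
turn [-0.13 -0.13  0.02] shift [-0.0015 -0.0002  0.0303]
```

Emit:
move_arm(deltas=[[[0,0,0,-0.001,0,0.01,0],[0,0,0,-0.001,0,0.015,0],[0,0,0,-0.001,0,0.02,0],[0,0,0,-0.001,0,0.024,0],[0,0,0,-0.001,0,0.028,0],[0,0,0,-0.001,0,0.031,0],[0,0,0,-0.001,0,0.032,0],[0,0,0,-0.001,0,0.032,0]]])

```text
t: 4.07
eef_pos: [0.45, 0.1326, 0.0335]
ee_rot: [3.141, 0.001, 3.141]
force: [-0.3, -0.1, 0.4]
width: 0.0004
```

Emit:
move_arm(deltas=[[[0,0,0,0,0,0.001,0],[0,0,0,0,0,0.002,0],[0,0,0,0,0,0.003,0],[0,0,0,0,0,0.003,0]]])

```text
t: 4.4
eef_pos: [0.4503, 0.1328, 0.0322]
ee_rot: [3.141, 0.002, -3.14]
force: [-12.5, -1.0, 32.3]
width: 0.0006
```

```bash
python3 -c "
from h import *
print(pose()[0],monitor.get_state()['force'],monitor.get_state()['moment']);save('scene','s3');im,c=load('s3')
cv2.imwrite('pics/s3c.png',cv2.resize(im[110:230,200:380],None,fx=4,fy=4,interpolation=2))"
```

```text
[0.45028535 0.13278768 0.03224231] [-12.52577131  -0.97680154  32.26836739] [-0.28749528  4.4548564  -0.04398235]
```

View pics/s3c.png

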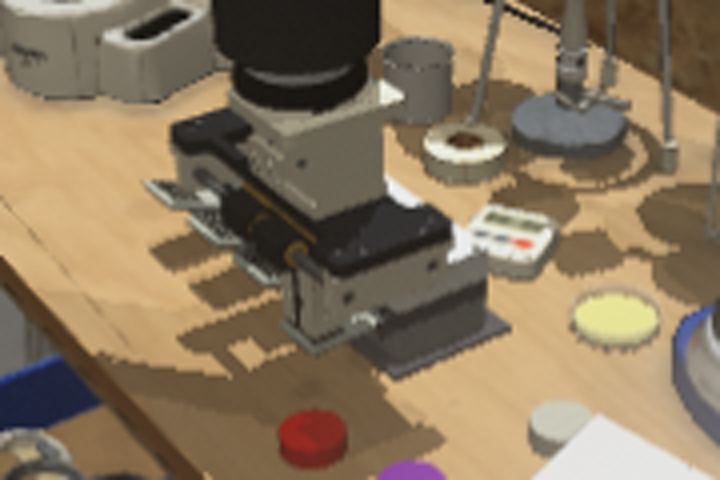

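Crop: the fingers hold the right-hand paddle level, and it is at its stop (32 N at z = 0.032). Next paddles.

Emit:
move_arm(deltas=[[[0,0,0,0,0,-0.04,0],[0,0,0,0,0,-0.045,0],[0,0,0,0,0.035,-0.045,0],[0,0,0,0.001,0.058,-0.045,0],[0,0,0,0.001,0.058,-0.03,0],[0,0,0,0.001,0.058,-0.018,0],[0,0,0,0.001,0.058,-0.012,0],[0,0,0,0.001,0.058,-0.007,0],[0,0,0,0.001,0.058,-0.003,0],[0,0,0,0.001,0.058,-0.001,0],[0,0,0,0.001,0.058,0.0,0],[0,0,0,0.001,0.058,0.0,0]]])

```text
t: 5.45
eef_pos: [0.449, 0.191, 0.0323]
ee_rot: [3.141, 0.001, -3.141]
force: [-13.7, 1.3, 32.9]
width: 0.0
```

Emit:
move_arm(deltas=[[[0,0,0,0,0,-0.04,0],[0,0,0,0,0,-0.045,0],[0,0,0,0,0.035,-0.045,0],[0,0,0,0.001,0.058,-0.045,0],[0,0,0,0.001,0.058,-0.03,0],[0,0,0,0.001,0.058,-0.018,0],[0,0,0,0.001,0.058,-0.012,0],[0,0,0,0.001,0.058,-0.007,0],[0,0,0,0.001,0.058,-0.003,0],[0,0,0,0.001,0.058,-0.001,0],[0,0,0,0.001,0.058,0.0,0],[0,0,0,0.001,0.058,0.0,0]]])

```text
t: 6.45
eef_pos: [0.4479, 0.2489, 0.0323]
ee_rot: [3.141, 0.001, -3.141]
force: [-14.2, -1.2, 29.8]
width: 0.0002
```

Emit:
move_arm(deltas=[[[0,0,0,0,0,-0.04,0],[0,0,0,0,0,-0.045,0],[0,0,0,0,0.035,-0.045,0],[0,0,0,0.001,0.058,-0.045,0],[0,0,0,0.001,0.058,-0.03,0],[0,0,0,0.001,0.058,-0.018,0],[0,0,0,0.001,0.058,-0.012,0],[0,0,0,0.001,0.058,-0.007,0],[0,0,0,0.001,0.058,-0.003,0],[0,0,0,0.001,0.058,-0.001,0],[0,0,0,0.001,0.058,0.0,0],[0,0,0,0.001,0.058,0.0,0]]])

```text
t: 7.45
eef_pos: [0.4468, 0.3068, 0.0325]
ee_rot: [3.141, 0.001, -3.141]
force: [-13.4, -0.1, 27.2]
width: 0.0008
```

```bash
python3 -c "
from h import *
im,c=load('top0')
print(onz(c,[[218,98],[240,108]],.01).round(3), onz(c,[[178,80],[200,95],[225,93],[247,90]],.2).round(3))
im,c=load('w1')
step([.446,.307,.2],rot(-np.pi));step([.523,.305,.15],rot(-np.pi/2+.013))"
```

```text
[[0.775 0.282 0.01 ]
 [0.743 0.215 0.01 ]] [[0.755 0.332 0.2  ]
 [0.715 0.276 0.2  ]
 [0.719 0.215 0.2  ]
 [0.725 0.161 0.2  ]]
turn [0.06 0.06 0.04] shift [ 0.0006  0.0004 -0.1675]
turn [ 0.00e+00  9.00e-02 -9.07e+01] shift [-0.0763 -0.0017 -0.1175]
```

Emit:
move_arm(deltas=[[[0,0,0,0,0,-0.04,0.06],[0,0,-7,0,0,-0.08,0.06],[0,0,-90.7,-0.076,-0.001,-0.1175,0.06],[0,0,-90.7,-0.076,-0.001,-0.1175,0.06],[0,0,-90.7,-0.076,-0.001,-0.1175,0.06],[0,0,-90.7,-0.076,-0.001,-0.1175,0.06],[0,0,-90.7,-0.076,-0.001,-0.1175,0.06],[0,0,-90.7,-0.076,-0.001,-0.1175,0.06],[0,0,-90.7,-0.076,-0.001,-0.1175,0.06],[0,0,-90.7,-0.076,-0.001,-0.1175,0.06],[0,0,-90.7,-0.076,-0.001,-0.1175,0.06],[0,0,-90.7,-0.076,-0.001,-0.1175,0.06]]])

```text
t: 8.45
eef_pos: [0.5229, 0.3048, 0.1475]
ee_rot: [-3.141, -0.0, -1.764]
force: [0.1, -0.0, 0.4]
width: 0.0597
```

```bash
python3 -c "
from h import *
save('wrist','w4');step([.523,.305,.068],rot(-np.pi/2+.013))"
```

```text
turn [-2.000e-02 -1.000e-02 -1.126e+01] shift [-0.0002 -0.      0.0795]
```

View pics/w4.png

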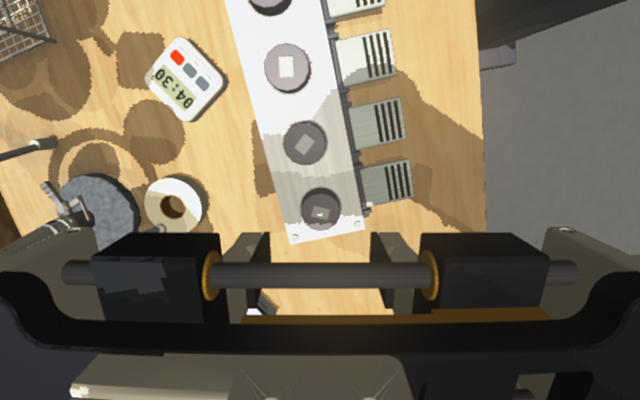

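All the paddles are level and the pucks stand proud at (320,208), (305,143) and (287,68), with the fourth at the top edge. I measure their top faces.

```bash
python3 - <<'E'
from h import *
im,c=load('w4'); g=cv2.medianBlur(cv2.cvtColor(im,cv2.COLOR_BGR2GRAY),3)
for u,v,rr in [(320,209,20),(305,143,21),(287,68,23)]:
    best=cv2.HoughCircles(g[v-35:v+35,u-35:u+35],cv2.HOUGH_GRADIENT,1.2,60,param1=100,param2=8,minRadius=rr-4,maxRadius=rr+4)
    x,y,r=best[0][0]; print((x+u-35).round(1),(y+v-35).round(1),r,onz(c,[[x+u-35,y+v-35]],.078).round(4))
print(onz(c,[[320,209],[305,143],[287,68]],.078).round(4))
E
```

```text
320.4 208.2 20.56 [[0.5211 0.3034 0.078 ]]
304.2 144.6 20.36 [[0.5235 0.2497 0.078 ]]
287.4 66.0 23.68 [[0.5238 0.1913 0.078 ]]
[[0.5216 0.304  0.078 ]
 [0.5226 0.2486 0.078 ]
 [0.5244 0.1926 0.078 ]]
```

```bash
cat >> h.py <<'E'
YP=.165; RP=R.from_euler('ZY',[YP,-.25]); RT=RP*R.from_euler('xyz',[np.pi,0,-np.pi/2])
E
python3 - <<'E'
from h import *
im,c=load('w2')
F=onz(c,[[67,97],[258,55]],.041); B=onz(c,[[80,178],[277,142]],.0635)
t=onz(c,[[158,182],[193,178]],.038+.132*np.sin(.25))  # back corners of tab (132 from hinge ~)
ex=RP.apply([1,0,0]); print(ex)
f=F.mean(0);b=B.mean(0);t=t.mean(0)
print('F',F.round(4),'B',B.round(4),'depth',b-f,'t',t)
print('mid est', (f+ex*.054).round(4),(b-ex*.054).round(4),(t-ex*.083).round(4))
step([.5225,.3050,.0655],rot(-np.pi/2+.013))
E
```

```text
[0.955753   0.15914612 0.24740396]
F [[ 0.4531 -0.3335  0.041 ]
 [ 0.4108 -0.0806  0.041 ]] B [[ 0.5556 -0.3188  0.0635]
 [ 0.5129 -0.0584  0.0635]] depth [0.10232946 0.01848619 0.0225    ] t [ 0.5577612  -0.18645832  0.07065732]
mid est [ 0.4835 -0.1985  0.0544] [ 0.4826 -0.1972  0.0501] [ 0.4784 -0.1997  0.0501]
turn [-2.000e-02 -1.000e-02 -1.126e+01] shift [-0.0001  0.0005  0.082 ]
```

Emit:
move_arm(deltas=[[[0,0,-7,0,0.0005,0.02,0.06],[0,0,-11.3,0,0.0005,0.05,0.06],[0,0,-11.3,0,0.0005,0.065,0.06],[0,0,-11.3,0,0.0005,0.075,0.06],[0,0,-11.3,0,0.0005,0.08,0.06],[0,0,-11.3,0,0.0005,0.08,0.06],[0,0,-11.3,0,0.0005,0.08,0.03],[0,0,-11.3,0,0.0005,0.08,0.03],[0,0,-11.3,0,0.0005,0.08,0.03],[0,0,-11.3,0,0.0005,0.08,0.03],[0,0,-11.3,0,0.0005,0.08,0.03],[0,0,-11.3,0,0.0005,0.08,0.03]]], force=30)

```text
t: 9.5
eef_pos: [0.5224, 0.306, 0.0674]
ee_rot: [-3.141, 0.001, -1.572]
force: [0.7, 0.2, 2.5]
width: 0.033
```

```bash
cat >> h.py <<'E'
PM=np.array([.482,-.1985,.0504])
def slot(x,y,h): return PM+RP.apply([x,y,h])
E
python3 - <<'E'
from h import *
step(slot(-.01,-.1,.09),RT); step(slot(-.01,-.1,.0125),RT); print(slot(-.01,-.1,.09))
E
```

```text
turn [14.24 -1.16 -9.47] shift [ 0.6084  0.0548 -0.0682]
turn [14.24 -1.16 -9.47] shift [0.6052 0.036  0.007 ]
[ 0.46690376 -0.3023906   0.13512808]
```

Emit:
move_arm(deltas=[[[0,0,0,0,0,-0.04,0.03],[0,0,0,0,0,-0.075,0.03],[3,0,-3,0.1,0.02,-0.09,0.03],[14.2,-1.2,-9.5,0.45,0.05,-0.09,0.03],[14.2,-1.2,-9.5,0.45,0.05,-0.09,0.03],[14.2,-1.2,-9.5,0.45,0.05,-0.09,0.03],[14.2,-1.2,-9.5,0.45,0.05,-0.09,0.03],[14.2,-1.2,-9.5,0.45,0.05,-0.09,0.03],[14.2,-1.2,-9.5,0.45,0.05,-0.09,0.03],[14.2,-1.2,-9.5,0.45,0.05,-0.09,0.03],[14.2,-1.2,-9.5,0.45,0.05,-0.09,0.03],[14.2,-1.2,-9.5,0.45,0.05,-0.09,0.03]]])

```text
t: 10.5
eef_pos: [0.4747, -0.1092, 0.1567]
ee_rot: [-2.892, 0.0, -1.404]
force: [1.6, 0.5, -0.2]
width: 0.0331
```

```bash
python3 - <<'E'
from h import *
step(slot(-.01,-.1,.07),RT); step(slot(-.01,-.1,.0125),RT)
E
```

```text
turn [-0.    0.04  0.08] shift [0.1892 0.0438 0.031 ]
turn [-0.    0.04  0.08] shift [0.1893 0.0438 0.0885]
```

```bash
python3 - <<'E'
from h import *
for i in range(3): grab('top'); print(pose()[0])
step(slot(-.01,-.1,.07),RT); step(slot(-.01,-.1,.0125),RT)
E
```

```text
[ 0.47340161 -0.1152287   0.15639421]
[ 0.47416242 -0.11297781  0.15628302]
[ 0.47477014 -0.11099643  0.15624944]
turn [ 0.07 -0.06 -0.37] shift [0.1877 0.042  0.031 ]
turn [ 0.07 -0.06 -0.37] shift [0.1877 0.0419 0.0885]
```

Emit:
move_arm(deltas=[[[0,0,0,0.188,0.042,0.031,0.03],[0,0,0,0.188,0.042,0.031,0.03],[0,0,0,0.188,0.042,0.031,0.03],[0,0,0,0.188,0.042,0.031,0.03],[0,0,0,0.188,0.042,0.031,0.03],[0,0,0,0.188,0.042,0.031,0.03],[0,0,0,0.188,0.042,0.031,0.03],[0,0,0,0.188,0.042,0.055,0.03],[0,0,0,0.188,0.042,0.07,0.03],[0,0,0,0.188,0.042,0.078,0.03],[0,0,0,0.188,0.042,0.08,0.03],[0,0,0,0.188,0.042,0.08,0.03]]])

```text
t: 11.65
eef_pos: [0.486, -0.2953, 0.0681]
ee_rot: [-2.894, 0.001, -1.403]
force: [0.3, -0.1, 0.8]
width: 0.0329
```

```bash
python3 - <<'E'
from h import *
step(slot(-.01,-.1,.0115),RT); s=monitor.get_state(); print(s['force'],s['width'])
save('scene','s5');im,c=load('s5')
cv2.imwrite('pics/s5c.png',cv2.resize(im[180:330,290:480],None,fx=4,fy=4,interpolation=2))
E
```

```text
turn [0.13 0.06 0.13] shift [0.0039 0.0028 0.0086]
[ 0.34021726 -0.09512012  0.81120073] 0.03290573780466144
```

View pics/s5c.png

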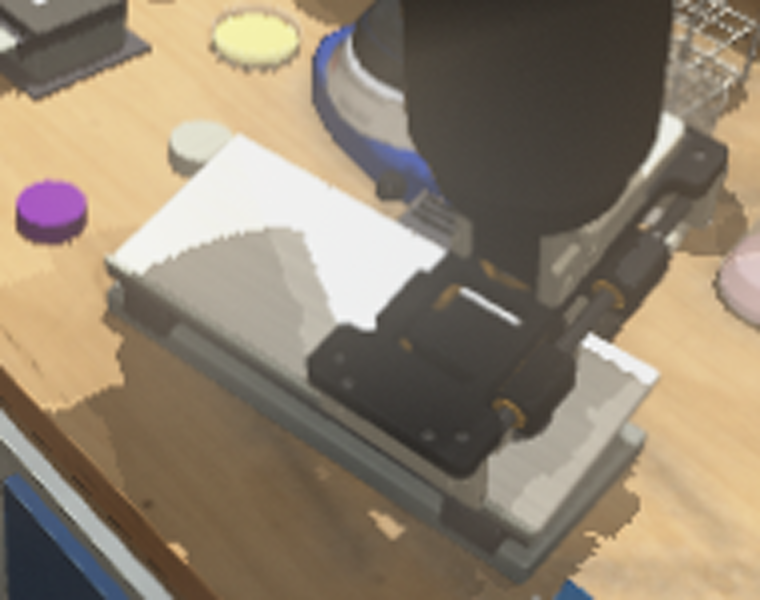

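The puck hangs above the right part of the plate, well within its edges. Lowering it gently.

Emit:
move_arm(deltas=[[[0,0,0,0.004,0.003,0.003,0.03],[0,0,0,0.004,0.003,0.005,0.03],[0,0,0,0.004,0.003,0.0065,0.03],[0,0,0,0.004,0.003,0.008,0.03],[0,0,0,0.004,0.003,0.008,0.03]]])

```text
t: 12.12
eef_pos: [0.4855, -0.301, 0.0606]
ee_rot: [-2.893, -0.0, -1.405]
force: [-4.3, 1.1, 8.6]
width: 0.033
```

Emit:
move_arm(deltas=[[[0,0,0,0,0,-0.0005,0.04],[0,0,0,0,0,-0.0005,0.05],[0,0,0,0,0,-0.0005,0.06],[0,0,0,0,0,-0.02,0.06],[0,0,0,0,0,-0.055,0.06],[0,0,0,0,0,-0.08,0.06],[0,0,0,0,0,-0.08,0.06]]])

```text
t: 12.7
eef_pos: [0.4678, -0.3053, 0.1424]
ee_rot: [-2.887, -0.004, -1.405]
force: [1.1, -0.5, -0.0]
width: 0.0598
```

```bash
python3 - <<'E'
from h import *
print(RP.inv().apply(np.array([0.4855, -0.301, 0.0606])-PM))
im,c=save('wrist','w6'); 
step([.523,.2475,.14],rot(-np.pi/2+.013));step([.523,.2475,.0655],rot(-np.pi/2+.013))
E
```

```text
[-0.01044382 -0.10168276  0.01319401]
turn [-14.49   0.95   8.71] shift [-0.5355 -0.1416  0.0353]
turn [-14.49   0.95   8.71] shift [-0.5357 -0.1229  0.1074]
```

View pics/w6.png

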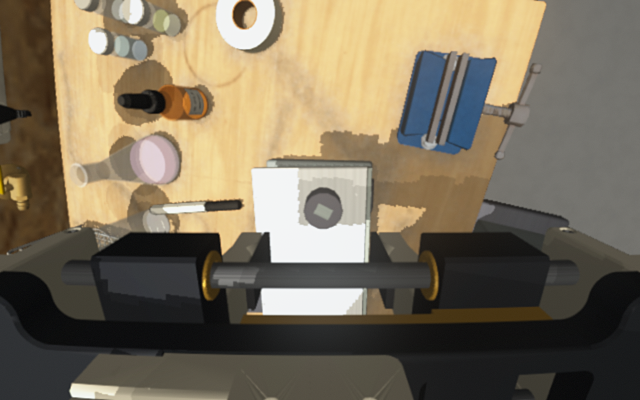

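The first puck lies flat and stays on the plate at (322,207). Next the second puck.

Emit:
move_arm(deltas=[[[-14.5,1,8.7,-0.535,-0.142,0.035,0.06],[-14.5,1,8.7,-0.535,-0.142,0.035,0.06],[-14.5,1,8.7,-0.535,-0.142,0.035,0.06],[-14.5,1,8.7,-0.535,-0.142,0.035,0.06],[-14.5,1,8.7,-0.535,-0.142,0.035,0.06],[-14.5,1,8.7,-0.535,-0.142,0.035,0.06],[-14.5,1,8.7,-0.535,-0.142,0.035,0.06],[-14.5,1,8.7,-0.535,-0.142,0.035,0.06],[-14.5,1,8.7,-0.535,-0.142,0.035,0.06],[-14.5,1,8.7,-0.535,-0.142,0.035,0.06],[-14.5,1,8.7,-0.535,-0.142,0.035,0.06],[-14.5,1,8.7,-0.535,-0.142,0.035,0.06]]])

```text
t: 13.75
eef_pos: [0.5138, 0.174, 0.1371]
ee_rot: [3.135, 0.001, -1.557]
force: [1.0, -0.9, 0.2]
width: 0.0598
```

```bash
python3 - <<'E'
from h import *
for i in range(3): grab('top')
step([.523,.2475,.14],rot(-np.pi/2+.013));step([.523,.2475,.0655],rot(-np.pi/2+.013))
E
```

```text
turn [0.38 0.04 0.22] shift [-0.0728 -0.01   -0.0034]
turn [0.38 0.04 0.22] shift [-0.0727 -0.0105  0.0711]
```

Emit:
move_arm(deltas=[[[0.4,0,0,-0.04,-0.01,-0.003,0.06],[0.4,0,0,-0.0725,-0.01,0,0.06],[0.4,0,0,-0.0725,-0.01,0.03,0.06],[0.4,0,0,-0.0725,-0.01,0.055,0.06],[0.4,0,0,-0.0725,-0.01,0.067,0.06],[0.4,0,0,-0.0725,-0.01,0.07,0.06],[0.4,0,0,-0.0725,-0.01,0.07,0.06],[0.4,0,0,-0.0725,-0.01,0.07,0.03],[0.4,0,0,-0.0725,-0.01,0.07,0.03],[0.4,0,0,-0.0725,-0.01,0.07,0.03],[0.4,0,0,-0.0725,-0.01,0.07,0.03],[0.4,0,0,-0.0725,-0.01,0.07,0.03]]], force=30)

```text
t: 14.9
eef_pos: [0.5238, 0.2449, 0.0689]
ee_rot: [-3.138, 0.003, -1.558]
force: [1.3, -0.3, 1.1]
width: 0.0333
```

```bash
python3 - <<'E'
from h import *
step(slot(-.01,-.05,.07),RT); step(slot(-.01,-.05,.0125),RT)
E
```

```text
turn [14.09 -0.96 -8.67] shift [ 0.4962  0.0666 -0.0483]
turn [14.09 -0.96 -8.67] shift [0.4942 0.0527 0.0074]
```

Emit:
move_arm(deltas=[[[0,0,0,0,0,-0.04,0.03],[0,0,0,0,0,-0.075,0.03],[3,0,-3,0.1,0.02,-0.085,0.03],[14.1,-1,-8.7,0.45,0.06,-0.08,0.03],[14.1,-1,-8.7,0.45,0.06,-0.08,0.03],[14.1,-1,-8.7,0.45,0.06,-0.08,0.03],[14.1,-1,-8.7,0.45,0.06,-0.08,0.03],[14.1,-1,-8.7,0.45,0.06,-0.08,0.03],[14.1,-1,-8.7,0.45,0.06,-0.08,0.03],[14.1,-1,-8.7,0.45,0.06,-0.08,0.03],[14.1,-1,-8.7,0.45,0.06,-0.08,0.03],[14.1,-1,-8.7,0.45,0.06,-0.08,0.03]]])

```text
t: 15.9
eef_pos: [0.4726, -0.1706, 0.1482]
ee_rot: [-2.891, -0.0, -1.404]
force: [1.0, 0.6, 0.3]
width: 0.0328
```

```bash
python3 - <<'E'
from h import *
for i in range(3): grab('top')
print(pose()[0],monitor.get_state()['width'])
step(slot(-.01,-.05,.06),RT); step(slot(-.01,-.05,.0145),RT)
E
```

```text
[ 0.47229436 -0.17254051  0.14756566] 0.03261685951929909
turn [ 0.07 -0.1  -0.36] shift [0.0773 0.0284 0.0356]
turn [ 0.07 -0.1  -0.36] shift [0.0772 0.0283 0.0811]
```

Emit:
move_arm(deltas=[[[0,0,0,0.04,0.015,0.03,0.03],[0,0,0,0.077,0.028,0.04,0.03],[0,0,0,0.077,0.028,0.055,0.03],[0,0,0,0.077,0.028,0.066,0.03],[0,0,0,0.077,0.028,0.073,0.03],[0,0,0,0.077,0.028,0.077,0.03],[0,0,0,0.077,0.028,0.079,0.03],[0,0,0,0.077,0.028,0.0795,0.03],[0,0,0,0.077,0.028,0.0795,0.03]]])

```text
t: 16.8
eef_pos: [0.4789, -0.2453, 0.0641]
ee_rot: [-2.892, -0.001, -1.403]
force: [-0.0, 0.9, 0.1]
width: 0.0325
```

```bash
python3 - <<'E'
from h import *
step(slot(-.01,-.05,.0145),RT);print(monitor.get_state()['force'])
E
```

```text
turn [ 0.03 -0.01  0.14] shift [0.0043 0.003  0.0014]
[-0.00134967  0.87621438  0.08494255]
```

Emit:
move_arm(deltas=[[[0,0,0,0.002,0.001,0.001,0.03],[0,0,0,0.003,0.002,0.001,0.03],[0,0,0,0.003,0.002,0.002,0.03],[0,0,0,0.003,0.002,0.002,0.03]]])

```text
t: 17.13
eef_pos: [0.4781, -0.2496, 0.0625]
ee_rot: [-2.891, -0.001, -1.405]
force: [-2.7, 4.0, 11.5]
width: 0.0325
```

Contact at 12 N, so release and go to the third puck.

Emit:
move_arm(deltas=[[[0,0,0,0,0,-0.0005,0.04],[0,0,0,0,0,-0.0005,0.05],[0,0,0,0,0,-0.0005,0.06],[0,0,0,0,0,-0.02,0.06],[0,0,0,0,0,-0.06,0.06],[0,0,0,0,0,-0.09,0.06],[-14.2,1,8.8,-0.38,-0.14,-0.04,0.06],[-14.2,1,8.8,-0.38,-0.14,-0.04,0.06],[-14.2,1,8.8,-0.38,-0.14,-0.04,0.06],[-14.2,1,8.8,-0.38,-0.14,-0.04,0.06],[-14.2,1,8.8,-0.38,-0.14,-0.04,0.06],[-14.2,1,8.8,-0.38,-0.14,-0.04,0.06]]])

```text
t: 18.13
eef_pos: [0.5029, -0.0248, 0.1394]
ee_rot: [3.141, 0.001, -1.56]
force: [0.9, 0.1, -0.7]
width: 0.0601
```

```bash
python3 - <<'E'
from h import *
for i in range(3): save('top','t7')
im,c=load('t7'); print(pose()[0])
step([.5235,.1895,.13],rot(-np.pi/2+.013));step([.5235,.1895,.0655],rot(-np.pi/2+.013))
cv2.imwrite('pics/t7c.png',cv2.resize(im[130:240,180:450],None,fx=2.9,fy=2.9,interpolation=2))
E
```

```text
[ 0.50330774 -0.0242176   0.13943965]
turn [0.03 0.07 0.17] shift [-0.2134 -0.0236  0.0097]
turn [0.03 0.07 0.17] shift [-0.2133 -0.0237  0.0742]
```

View pics/t7c.png

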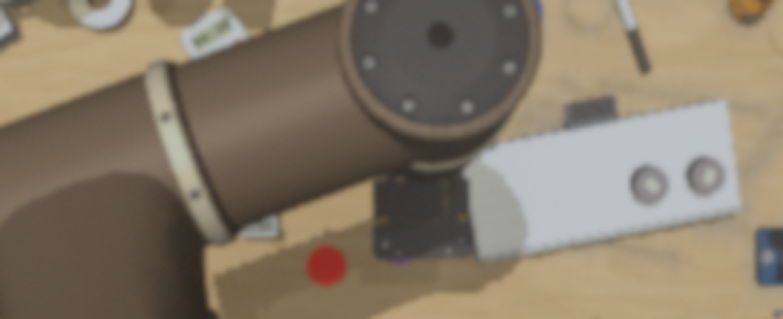

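Two pucks lie on the plate (648,184) and (705,176). Third puck.

Emit:
move_arm(deltas=[[[0,0,0,-0.213,-0.0235,0.01,0.06],[0,0,0,-0.213,-0.0235,0.01,0.06],[0,0,0,-0.213,-0.0235,0.01,0.06],[0,0,0,-0.213,-0.0235,0.01,0.06],[0,0,0,-0.213,-0.0235,0.01,0.06],[0,0,0,-0.213,-0.0235,0.01,0.06],[0,0,0,-0.213,-0.0235,0.03,0.06],[0,0,0,-0.213,-0.0235,0.055,0.06],[0,0,0,-0.213,-0.0235,0.069,0.06],[0,0,0,-0.213,-0.0235,0.073,0.06],[0,0,0,-0.213,-0.0235,0.073,0.06],[0,0,0,-0.213,-0.0235,0.073,0.06]]])

```text
t: 19.28
eef_pos: [0.5245, 0.1859, 0.0676]
ee_rot: [-3.141, 0.001, -1.56]
force: [0.8, -0.8, -0.2]
width: 0.0597
```

Emit:
move_arm(deltas=[[[0,0,0,0,0,0,0.03],[0,0,0,0,0,0,0.03],[0,0,0,0,0,0,0.03],[0,0,0,0,0,0,0.03],[0,0,0,0,0,0,0.03]]], force=30)

```text
t: 19.7
eef_pos: [0.5254, 0.1872, 0.0681]
ee_rot: [-3.139, 0.003, -1.559]
force: [2.6, -0.0, 1.0]
width: 0.0332
```

```bash
python3 - <<'E'
from h import *
step(slot(-.01,0,.07),RT); step(slot(-.01,0,.0125),RT)
E
```

```text
turn [14.12 -0.95 -8.73] shift [ 0.3891  0.0746 -0.0489]
turn [14.12 -0.95 -8.73] shift [0.3871 0.0607 0.0069]
```

Emit:
move_arm(deltas=[[[0,0,0,0,0,-0.04,0.03],[0,0,0,0,0,-0.075,0.03],[7,0,-4,0.08,0.02,-0.085,0.03],[14.1,-1,-8.7,0.387,0.075,-0.065,0.03],[14.1,-1,-8.7,0.387,0.075,-0.065,0.03],[14.1,-1,-8.7,0.387,0.075,-0.065,0.03],[14.1,-1,-8.7,0.387,0.075,-0.065,0.03],[14.1,-1,-8.7,0.387,0.075,-0.065,0.03],[14.1,-1,-8.7,0.387,0.075,-0.065,0.03],[14.1,-1,-8.7,0.387,0.075,-0.065,0.03],[14.1,-1,-8.7,0.387,0.075,-0.065,0.03],[14.1,-1,-8.7,0.387,0.075,-0.065,0.03]]])

```text
t: 20.7
eef_pos: [0.4523, -0.2044, 0.1317]
ee_rot: [-2.894, 0.0, -1.408]
force: [1.3, 1.0, 0.2]
width: 0.0329
```

```bash
python3 - <<'E'
from h import *
for i in range(2): grab('top')
print(pose()[0],monitor.get_state()['width'],RP.inv().apply(np.array([.4781,-.2496,.0625])-PM))
step(slot(-.01,0,.06),RT); step(slot(-.01,0,.014),RT)
E
```

```text
[ 0.45258167 -0.20417341  0.13142629] 0.032966353577947284 [-0.00886622 -0.04976539  0.01475215]
turn [ 0.22 -0.06 -0.32] shift [-0.0008  0.0009  0.0259]
turn [ 0.22 -0.06 -0.32] shift [-0.0008  0.0008  0.0719]
```

Emit:
move_arm(deltas=[[[0,0,0,-0.001,0.001,0.03,0.03],[0,0,0,-0.001,0.001,0.05,0.03],[0,0,0,-0.001,0.001,0.062,0.03],[0,0,0,-0.001,0.001,0.067,0.03],[0,0,0,-0.001,0.001,0.069,0.03],[0,0,0,-0.001,0.001,0.0705,0.03],[0,0,0,-0.001,0.001,0.0715,0.03],[0,0,0,-0.001,0.001,0.0725,0.03],[0,0,0,-0.001,0.001,0.0725,0.03]]])

```text
t: 21.55
eef_pos: [0.4702, -0.1977, 0.0623]
ee_rot: [-2.893, -0.001, -1.406]
force: [-3.6, 0.7, 6.2]
width: 0.0329
```

Emit:
move_arm(deltas=[[[0,0,0,0,0,-0.0005,0.04],[0,0,0,0,0,-0.0005,0.05],[0,0,0,0,0,-0.0005,0.06],[0,0,0,0,0,-0.02,0.06],[0,0,0,0,0,-0.06,0.06],[0,0,0,0,0,-0.09,0.06],[-14.2,1,8.8,-0.3,-0.12,-0.04,0.06],[-14.2,1,8.8,-0.3,-0.12,-0.04,0.06],[-14.2,1,8.8,-0.3,-0.12,-0.04,0.06],[-14.2,1,8.8,-0.3,-0.12,-0.04,0.06],[-14.2,1,8.8,-0.3,-0.12,-0.04,0.06],[-14.2,1,8.8,-0.3,-0.12,-0.04,0.06]]])

```text
t: 22.55
eef_pos: [0.505, 0.0311, 0.1342]
ee_rot: [3.14, 0.002, -1.561]
force: [0.7, -1.5, -0.6]
width: 0.06
```

```bash
python3 - <<'E'
from h import *
for i in range(3): save('top','t8')
print(pose()[0])
step([.524,.1315,.13],rot(-np.pi/2+.013));step([.524,.1315,.0655],rot(-np.pi/2+.013))
E
```

```text
[0.50534422 0.03167065 0.133973  ]
turn [0.11 0.08 0.05] shift [-0.0996 -0.0201  0.0041]
turn [0.11 0.08 0.05] shift [-0.0995 -0.0202  0.0686]
```

Emit:
move_arm(deltas=[[[0,0,0,-0.04,-0.02,0.004,0.06],[0,0,0,-0.08,-0.02,0.004,0.06],[0,0,0,-0.1,-0.02,0.004,0.06],[0,0,0,-0.101,-0.02,0.02,0.06],[0,0,0,-0.101,-0.02,0.045,0.06],[0,0,0,-0.101,-0.02,0.06,0.06],[0,0,0,-0.101,-0.02,0.067,0.06],[0,0,0,-0.101,-0.02,0.068,0.06],[0,0,0,-0.101,-0.02,0.068,0.06]]])

```text
t: 23.45
eef_pos: [0.5238, 0.1296, 0.0666]
ee_rot: [3.14, 0.001, -1.562]
force: [0.4, -0.1, 0.2]
width: 0.0602
```

Emit:
move_arm(deltas=[[[0,0,0,0,0,0,0.03],[0,0,0,0,0,0,0.03],[0,0,0,0,0,0,0.03],[0,0,0,0,0,0,0.03],[0,0,0,0,0,0,0.03]]], force=30)

```text
t: 23.87
eef_pos: [0.5266, 0.1314, 0.0681]
ee_rot: [-3.137, 0.004, -1.56]
force: [5.5, 0.3, 0.2]
width: 0.033
```

```bash
python3 - <<'E'
from h import *
step(slot(-.01,0.05,.07),RT); step(slot(-.01,0.05,.0125),RT)
E
```

```text
turn [14.04 -0.92 -8.8 ] shift [ 0.2839  0.0824 -0.049 ]
turn [14.04 -0.92 -8.8 ] shift [0.2819 0.0686 0.0068]
```

Emit:
move_arm(deltas=[[[0,0,0,0,0,-0.04,0.03],[0,0,0,0,0,-0.075,0.03],[7,0,-4,0.06,0.02,-0.08,0.03],[14,-1,-8.8,0.283,0.082,-0.06,0.03],[14,-1,-8.8,0.283,0.082,-0.06,0.03],[14,-1,-8.8,0.283,0.082,-0.06,0.03],[14,-1,-8.8,0.283,0.082,-0.06,0.03],[14,-1,-8.8,0.283,0.082,-0.06,0.03],[14,-1,-8.8,0.283,0.082,-0.06,0.03],[14,-1,-8.8,0.283,0.082,-0.06,0.03],[14,-1,-8.8,0.283,0.082,-0.06,0.03]]])

```text
t: 24.78
eef_pos: [0.4435, -0.1562, 0.1262]
ee_rot: [-2.898, 0.001, -1.413]
force: [-0.3, 0.9, -0.5]
width: 0.0324
```

```bash
python3 - <<'E'
from h import *
for i in range(2): grab('top')
print(pose()[0],monitor.get_state()['width'])
step(slot(-.01,.05,.06),RT); step(slot(-.01,.05,.014),RT)
E
```

```text
[ 0.44450209 -0.15393344  0.12632988] 0.03294758603400647
turn [ 0.37 -0.02 -0.16] shift [ 0.0001 -0.0001  0.0209]
turn [ 0.37 -0.02 -0.16] shift [ 0.0001 -0.0004  0.0669]
```

Emit:
move_arm(deltas=[[[0.3,0,0,0,0,0.025,0.03],[0.3,0,0,0,0,0.045,0.03],[0.3,0,0,0,0,0.057,0.03],[0.3,0,0,0,0,0.062,0.03],[0.3,0,0,0,0,0.064,0.03],[0.3,0,0,0,0,0.0655,0.03],[0.3,0,0,0,0,0.0665,0.03],[0.3,0,0,0,0,0.0675,0.03],[0.3,0,0,0,0,0.0675,0.03]]])

```text
t: 25.63
eef_pos: [0.4611, -0.1507, 0.0619]
ee_rot: [-2.891, -0.0, -1.406]
force: [-3.7, 1.6, 9.4]
width: 0.0326
```

Emit:
move_arm(deltas=[[[0,0,0,0,0,-0.0005,0.04],[0,0,0,0,0,-0.0005,0.05],[0,0,0,0,0,-0.0005,0.065],[0,0,0,0,0,-0.02,0.065],[0,0,0,0,0,-0.06,0.065],[0,0,0,0,0,-0.1,0.065],[-14.2,1,8.8,-0.23,-0.12,-0.06,0.065],[-14.2,1,8.8,-0.23,-0.12,-0.06,0.065],[-14.2,1,8.8,-0.23,-0.12,-0.06,0.065],[-14.2,1,8.8,-0.23,-0.12,-0.06,0.065],[-14.2,1,8.8,-0.23,-0.12,-0.06,0.065],[-14.2,1,8.8,-0.23,-0.12,-0.06,0.065]]])

```text
t: 26.63
eef_pos: [0.5176, 0.0774, 0.149]
ee_rot: [-3.141, 0.002, -1.561]
force: [0.1, -1.1, -0.7]
width: 0.0649
```

```bash
python3 - <<'E'
from h import *
for i in range(3): save('wrist','w9')
print(pose()[0])
E
```

```text
[0.51788877 0.07781667 0.14849426]
```

View pics/w9.png

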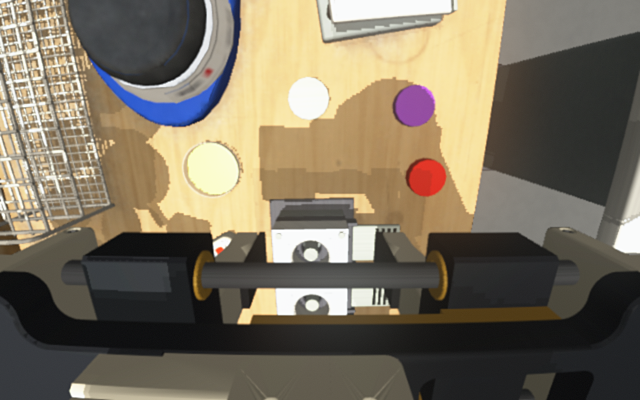

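The grey disc is at (309,99), apparently not moved. Purple (414,105), red (426,177) and dish (212,168) are not meant. The mantle is close, so I will grip the disc along world y.

```bash
python3 - <<'E'
from h import *
im,c=load('w9'); hsv=cv2.cvtColor(im,cv2.COLOR_BGR2HSV)
r=hsv[65:135,275:345]; m=((r[...,1]<50)).astype(np.uint8); m=cv2.morphologyEx(m,cv2.MORPH_OPEN,np.ones((3,3)))
ct=max(cv2.findContours(m,cv2.RETR_EXTERNAL,2)[0],key=cv2.contourArea); e=cv2.fitEllipse(ct); uv=(e[0][0]+275,e[0][1]+65)
P=onz(c,[uv],.0125)[0]; print('disc',uv,e[1],P.round(4))
print('mantle',onz(c,[[238,30],[232,80],[215,110],[180,125]],.03).round(3))
print('body end',slot(.085,.06,.072),slot(.085,.139,.072))
p=[P[0],P[1],.06]; step(p,rot(np.pi)); p[2]=.005; step(p,rot(np.pi))
E
```

```text
disc (308.0226249694824, 97.9764633178711) (40.204280853271484, 42.01971435546875) [ 0.5312 -0.0122  0.0125]
mantle [[ 0.592 -0.068  0.03 ]
 [ 0.599 -0.026  0.03 ]
 [ 0.617  0.     0.03 ]
 [ 0.652  0.014  0.03 ]]
body end [ 0.53581271 -0.12871332  0.14119103] [ 0.52283678 -0.05078627  0.14119103]
turn [1.000e-01 6.000e-02 9.076e+01] shift [ 0.0903 -0.0122  0.0883]
turn [1.000e-01 6.000e-02 9.076e+01] shift [ 0.0904 -0.0122  0.1433]
```

Emit:
move_arm(deltas=[[[0,0,90,0.09,-0.012,0.06,0.065],[0,0,90,0.09,-0.012,0.06,0.065],[0,0,90,0.09,-0.012,0.06,0.065],[0,0,90,0.09,-0.012,0.06,0.065],[0,0,90,0.09,-0.012,0.06,0.065],[0,0,90,0.09,-0.012,0.06,0.065],[0,0,90,0.09,-0.012,0.06,0.065],[0,0,90,0.09,-0.012,0.06,0.065],[0,0,90,0.09,-0.012,0.06,0.065],[0,0,90,0.09,-0.012,0.06,0.065],[0,0,90,0.09,-0.012,0.06,0.065],[0,0,90,0.09,-0.012,0.06,0.065]]])

```text
t: 27.78
eef_pos: [0.5295, -0.0155, 0.089]
ee_rot: [3.14, 0.0, -3.068]
force: [-0.1, -0.4, -0.4]
width: 0.0653
```

```bash
python3 - <<'E'
from h import *
im,c=save('top','t10'); grab('top')
step([.5312,-.0122,.005],rot(np.pi))
cv2.imwrite('pics/t10c.png',cv2.resize(im[130:240,180:450],None,fx=2.9,fy=2.9,interpolation=2))
E
```

```text
turn [ 0.12 -0.    4.42] shift [-0.0019  0.0028  0.0839]
```

View pics/t10c.png

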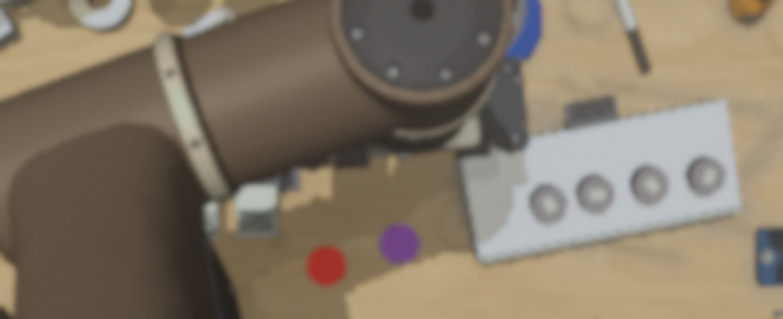

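All four pucks lie in a row on the plate with room left of them. Now grip the disc.

Emit:
move_arm(deltas=[[[0,0,0,-0.002,0.003,0.03,0.065],[0,0,0,-0.002,0.003,0.055,0.065],[0,0,0,-0.002,0.003,0.07,0.065],[0,0,0,-0.002,0.003,0.078,0.065],[0,0,0,-0.002,0.003,0.082,0.065],[0,0,0,-0.002,0.003,0.083,0.065],[0,0,0,-0.002,0.003,0.083,0.065]]])

```text
t: 28.47
eef_pos: [0.5322, -0.0113, 0.0063]
ee_rot: [3.14, 0.001, -3.06]
force: [-0.9, -0.1, 0.8]
width: 0.0651
```

Emit:
move_arm(deltas=[[[0,0,0,0,0,0,0.036],[0,0,0,0,0,0,0.036],[0,0,0,0,0,0,0.036],[0,0,0,0,0,0,0.036],[0,0,0,0,0,0,0.036],[0,0,0,0,0,0,0.036]]], force=40)

```text
t: 28.97
eef_pos: [0.532, -0.0112, 0.0062]
ee_rot: [3.14, 0.001, -3.061]
force: [-1.8, -0.6, 5.0]
width: 0.0387
```

```bash
python3 - <<'E'
from h import *
step(slot(-.01,0.1,.08),RT); step(slot(-.01,0.1,.008),RT)
E
```

```text
turn [ 10.95 -11.73 -94.3 ] shift [ 0.1026 -0.0853 -0.1195]
turn [ 10.95 -11.73 -94.3 ] shift [ 0.0849 -0.0839 -0.0497]
```

Emit:
move_arm(deltas=[[[0,0,0,0,0,-0.04,0.036],[0,0,0,0,0,-0.08,0.036],[0,0,0,0,0,-0.12,0.036],[11,-11.7,-94.3,0.1,-0.085,-0.13,0.036],[11,-11.7,-94.3,0.1,-0.085,-0.13,0.036],[11,-11.7,-94.3,0.1,-0.085,-0.13,0.036],[11,-11.7,-94.3,0.1,-0.085,-0.13,0.036],[11,-11.7,-94.3,0.1,-0.085,-0.13,0.036],[11,-11.7,-94.3,0.1,-0.085,-0.13,0.036],[11,-11.7,-94.3,0.1,-0.085,-0.13,0.036],[11,-11.7,-94.3,0.1,-0.085,-0.13,0.036],[11,-11.7,-94.3,0.1,-0.085,-0.13,0.036]]])

```text
t: 29.97
eef_pos: [0.4383, -0.1043, 0.1354]
ee_rot: [-2.968, 0.047, -1.939]
force: [0.4, -0.8, -1.5]
width: 0.0385
```

```bash
python3 - <<'E'
from h import *
for i in range(3): grab('top')
print(pose()[0],monitor.get_state()['width'])
step(slot(-.01,0.1,.08),RT)
E
```

```text
[ 0.4382857  -0.1043681   0.13552473] 0.0389665635405992
turn [  3.62  -3.88 -30.97] shift [0.0015 0.0032 0.0096]
```

Emit:
move_arm(deltas=[[[3.6,-3.9,-31,0.0015,0.003,0.005,0.036],[3.6,-3.9,-31,0.0015,0.003,0.01,0.036],[3.6,-3.9,-31,0.0015,0.003,0.01,0.036],[3.6,-3.9,-31,0.0015,0.003,0.01,0.036],[3.6,-3.9,-31,0.0015,0.003,0.01,0.036],[3.6,-3.9,-31,0.0015,0.003,0.01,0.036],[3.6,-3.9,-31,0.0015,0.003,0.01,0.036]]])

```text
t: 30.7
eef_pos: [0.4376, -0.1048, 0.1252]
ee_rot: [-2.892, 0.001, -1.407]
force: [-0.1, 0.3, -1.0]
width: 0.0385
```

```bash
python3 - <<'E'
from h import *
print(pose()[0],monitor.get_state()['width'])
step(slot(-.01,0.1,.008),RT)
im,c=save('scene','s11')
cv2.imwrite('pics/s11c.png',cv2.resize(im[180:330,290:480],None,fx=4,fy=4,interpolation=2))
E
```

```text
[ 0.43755259 -0.10480484  0.12517198] 0.03852109384635816
turn [ 0.03  0.02 -0.08] shift [-0.0003  0.0009  0.0715]
```

View pics/s11c.png

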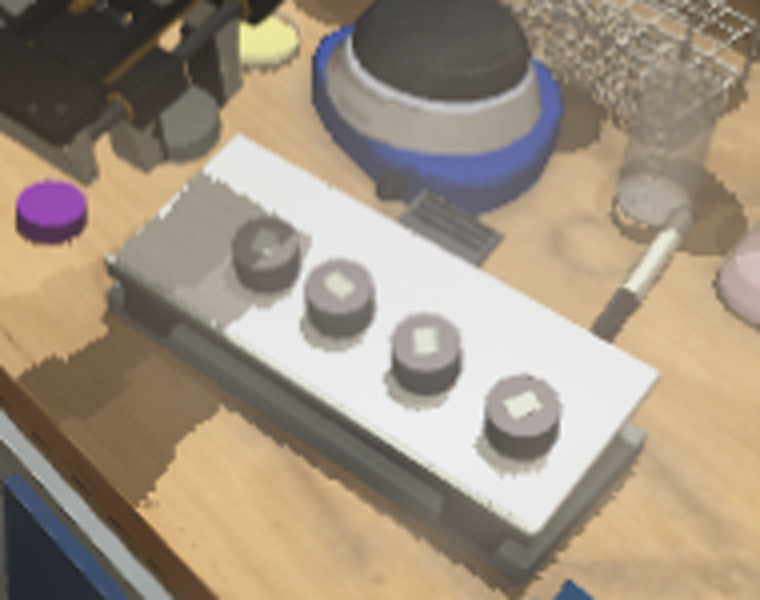

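The pucks lie flat in a row and the disc is held between the fingers at (185,125). Lowering it to its place.

Emit:
move_arm(deltas=[[[0,0,0,0,0.001,0.03,0.036],[0,0,0,0,0.001,0.05,0.036],[0,0,0,0,0.001,0.061,0.036],[0,0,0,0,0.001,0.066,0.036],[0,0,0,0,0.001,0.068,0.036],[0,0,0,0,0.001,0.0695,0.036],[0,0,0,0,0.001,0.0705,0.036],[0,0,0,0,0.001,0.0715,0.036],[0,0,0,0,0.001,0.0715,0.036]]])

```text
t: 31.5
eef_pos: [0.4542, -0.1018, 0.0562]
ee_rot: [-2.89, -0.0, -1.402]
force: [0.1, -0.0, -1.3]
width: 0.0388
```

Emit:
move_arm(deltas=[[[0,0,0,0,0,0.0007,0.036],[0,0,0,0,0,0.0015,0.036],[0,0,0,0,0,0.0015,0.036]]])

```text
t: 31.75
eef_pos: [0.4543, -0.1019, 0.0543]
ee_rot: [-2.891, -0.0, -1.402]
force: [0.6, 0.3, -1.9]
width: 0.0383
```

```bash
python3 - <<'E'
from h import *
step(slot(-.01,0.1,.008),RT); print(monitor.get_state()['force'])
E
```

```text
turn [-0.03  0.04  0.23] shift [-0.0001 -0.0001 -0.0014]
[ 0.63243642  0.324985   -1.93790855]
```

Emit:
move_arm(deltas=[[[0,0,0,0,0,0.0007,0.036],[0,0,0,0,0,0.0013,0.036],[0,0,0,0,0,0.0013,0.036]]])

```text
t: 32.0
eef_pos: [0.4547, -0.1019, 0.0537]
ee_rot: [-2.891, -0.001, -1.402]
force: [-7.4, 1.4, 14.3]
width: 0.0385
```

Emit:
move_arm(deltas=[[[0,0,0,0,0,-0.001,0.045],[0,0,0,0,0,-0.001,0.055],[0,0,0,0,0,-0.001,0.06],[0,0,0,0,0,-0.02,0.06],[0,0,0,0,0,-0.06,0.06],[0,0,0,0,0,-0.1,0.06],[0,0,0,0,0,-0.1,0.0],[0,0,0,0,0,-0.1,0.0]]])

```text
t: 32.67
eef_pos: [0.4316, -0.1057, 0.1527]
ee_rot: [-2.885, -0.0, -1.402]
force: [-0.6, -0.5, -0.8]
width: 0.0516
```

```bash
python3 - <<'E'
from h import *
for i in range(2): im,c=save('wrist','w12')
t=slot(.07,0,-.001); print(t)
step([t[0],t[1],.13],rot(-np.pi+YP)); print(pose()[0])
E
```

```text
[ 0.54914675 -0.18731913  0.06674936]
turn [-11.27  11.3   89.71] shift [ 0.1003 -0.0956  0.0449]
[ 0.43003622 -0.10588027  0.14972717]
```

View pics/w12.png

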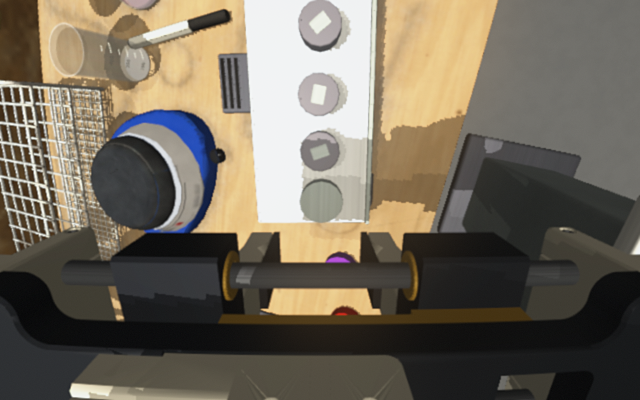

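The disc is at (322,200) next to the pucks (319,150), (318,94) and (320,25), near the plate's left edge. I check its position on the plate plane.

```bash
python3 - <<'E'
from h import *
im,c=load('w12')
def onp(uv,h):
    d=RP.inv().apply(ray(c,uv)); o=RP.inv().apply(c['c']-PM)
    return o+d*((h-o[2])/d[:,2])[:,None]
print('tops disc',onp([[322,200],[300,200],[343,200],[322,180],[322,221]],.015).round(4))
print('pucks',onp([[319,150],[318,94],[320,25]],.023).round(4))
print('edges',onp([[258,221],[300,221],[348,221],[369,221],[245,20],[378,20]],.001).round(4))
print('tab',onp([[222,55],[222,112],[246,54],[250,111]],0).round(4))
g=cv2.resize(im[160:240,240:390],None,fx=5,fy=5,interpolation=2); cv2.imwrite('pics/w12c.png',g)
E
```

```text
tops disc [[-0.0122  0.0979  0.015 ]
 [ 0.0077  0.098   0.015 ]
 [-0.0312  0.0978  0.015 ]
 [-0.0121  0.0794  0.015 ]
 [-0.0123  0.1181  0.015 ]]
pucks [[-0.0094  0.0521  0.023 ]
 [-0.0085  0.0078  0.023 ]
 [-0.01   -0.0422  0.023 ]]
edges [[ 0.0502  0.1236  0.001 ]
 [ 0.009   0.1234  0.001 ]
 [-0.0378  0.1232  0.001 ]
 [-0.0583  0.1231  0.001 ]
 [ 0.052  -0.0525  0.001 ]
 [-0.0576 -0.0525  0.001 ]]
tab [[ 0.0735 -0.0259  0.    ]
 [ 0.0771  0.0211  0.    ]
 [ 0.0528 -0.0264  0.    ]
 [ 0.0519  0.0204  0.    ]]
```

View pics/w12c.png

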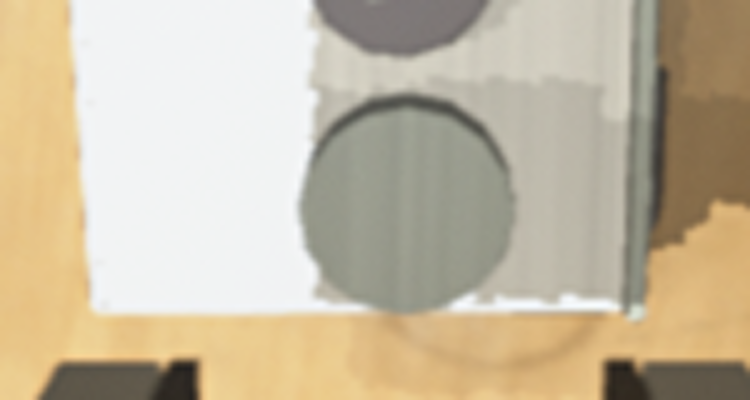

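Disc top spans y 0.079–0.118 on the plate (edge at about 0.124–0.13). It lies flat and clear of its neighbour. All five are on the plate, so now to the tab.

Emit:
move_arm(deltas=[[[-11.3,11.3,89.7,0.1,-0.095,0.03,0],[-11.3,11.3,89.7,0.1,-0.095,0.03,0],[-11.3,11.3,89.7,0.1,-0.095,0.03,0],[-11.3,11.3,89.7,0.1,-0.095,0.03,0],[-11.3,11.3,89.7,0.1,-0.095,0.03,0],[-11.3,11.3,89.7,0.1,-0.095,0.03,0],[-11.3,11.3,89.7,0.1,-0.095,0.03,0],[-11.3,11.3,89.7,0.1,-0.095,0.03,0],[-11.3,11.3,89.7,0.1,-0.095,0.03,0],[-11.3,11.3,89.7,0.1,-0.095,0.03,0],[-11.3,11.3,89.7,0.1,-0.095,0.03,0],[-11.3,11.3,89.7,0.1,-0.095,0.03,0]]])

```text
t: 33.77
eef_pos: [0.5443, -0.1876, 0.1418]
ee_rot: [-3.132, 0.005, -2.893]
force: [0.8, -0.3, -1.0]
width: 0.0003
```

```bash
python3 - <<'E'
from h import *
for i in range(2): grab('top')
t=slot(.069,-.003,-.001); print(t,pose()[0],monitor.get_state()['width'])
step([t[0],t[1],.075],rot(-np.pi+YP)); step([t[0]+.003,t[1],.036],rot(-np.pi+YP))
E
```

```text
[ 0.54868376 -0.19043754  0.06650196] [ 0.54497216 -0.18786699  0.14186575] 0.0003517012600664115
turn [-0.57  0.36  4.96] shift [-0.0026 -0.0027  0.0669]
turn [-0.57  0.36  4.96] shift [-0.0052 -0.0031  0.1059]
```

Emit:
move_arm(deltas=[[[-0.6,0.4,5,-0.003,-0.003,0.03,0],[-0.6,0.4,5,-0.003,-0.003,0.06,0],[-0.6,0.4,5,-0.003,-0.003,0.067,0],[-0.6,0.4,5,-0.003,-0.003,0.073,0],[-0.6,0.4,5,-0.003,-0.003,0.079,0],[-0.6,0.4,5,-0.004,-0.003,0.085,0],[-0.6,0.4,5,-0.004,-0.003,0.09,0],[-0.6,0.4,5,-0.004,-0.003,0.095,0],[-0.6,0.4,5,-0.005,-0.003,0.1,0],[-0.6,0.4,5,-0.005,-0.003,0.103,0],[-0.6,0.4,5,-0.005,-0.003,0.105,0],[-0.6,0.4,5,-0.005,-0.003,0.105,0]]])

```text
t: 34.87
eef_pos: [0.5529, -0.19, 0.0408]
ee_rot: [-3.141, 0.006, -2.972]
force: [0.5, 0.4, 1.0]
width: 0.0004
```

Emit:
move_arm(deltas=[[[0,0,0,0,0,0.001,0],[0,0,0,0,0,0.002,0],[0,0,0,0,0,0.003,0],[0,0,0,0,0,0.003,0],[0,0,0,0,0,0.003,0]]])

```text
t: 35.28
eef_pos: [0.553, -0.1901, 0.0379]
ee_rot: [-3.141, 0.006, -2.973]
force: [-0.7, 3.4, 4.3]
width: 0.0
```

Emit:
move_arm(deltas=[[[0,0,0,0,0,0.001,0],[0,0,0,0,0,0.002,0],[0,0,0,0,0,0.003,0],[0,0,0,0,0,0.003,0],[0,0,0,0,0,0.003,0]]])

```text
t: 35.7
eef_pos: [0.5531, -0.1901, 0.0363]
ee_rot: [-3.14, 0.006, -2.973]
force: [-5.9, 6.1, 18.6]
width: 0.0009
```

Emit:
move_arm(deltas=[[[0,0,0,0,0,0.001,0],[0,0,0,0,0,0.002,0],[0,0,0,0,0,0.002,0]]])

```text
t: 35.95
eef_pos: [0.5532, -0.1901, 0.0356]
ee_rot: [-3.14, 0.007, -2.972]
force: [-10.9, 8.4, 31.1]
width: 0.0003
```

The stop is firm (31 N). Retreating straight up, then checking.

Emit:
move_arm(deltas=[[[0,0,0,0,0,-0.003,0],[0,0,0,0,0,-0.006,0],[0,0,0,0,0,-0.02,0],[0,0,0,0,0,-0.06,0],[0,0,0,0,0,-0.1,0],[0,0,0,-0.06,0,-0.14,0],[0,0,0,-0.06,0.1,-0.16,0],[0,0,0,-0.06,0.15,-0.16,0],[0,0,0,-0.06,0.15,-0.16,0],[0,0,0,-0.06,0.15,-0.16,0],[0,0,0,-0.06,0.15,-0.16,0],[0,0,0,-0.06,0.15,-0.16,0]]])

```text
t: 36.95
eef_pos: [0.5862, -0.0307, 0.1926]
ee_rot: [-3.141, 0.005, -2.971]
force: [0.2, 0.5, -0.1]
width: 0.0006
```

```bash
python3 - <<'E'
from h import *
im,c=save('scene','s13')
cv2.imwrite('pics/s13c.png',cv2.resize(im[180:330,290:480],None,fx=4,fy=4,interpolation=2))
E
```

```text
(no output)
```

View pics/s13c.png

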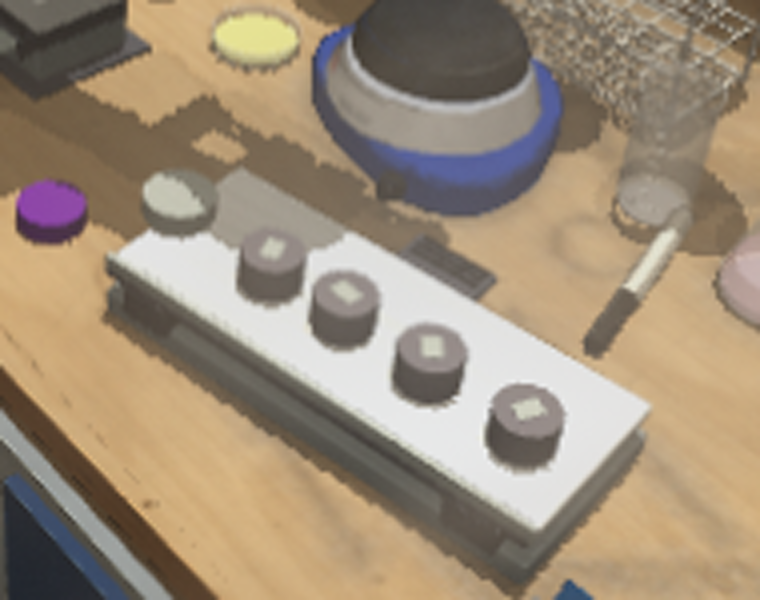

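The plate is down and looks level, but the disc at (180,200) seems to have shifted towards or over the left edge. I measure it from the scene view.

```bash
python3 - <<'E'
from h import *
im,c=load('s13')
f=lambda a,b:[290+a/4,180+b/4]
H=PM-RP.apply([.05,0,0]); Rl=R.from_euler('z',YP)
loc=lambda P:(Rl.inv().apply(P-(H+Rl.apply([.05,0,0])))).round(4)
print('disc',loc(onz(c,[f(180,191)],.053)),onz(c,[f(180,191)],.053))
print('pucks',loc(onz(c,[f(272,248),f(345,292),f(431,348),f(526,409)],.061)))
print('corners',loc(onz(c,[f(238,168),f(108,257),f(650,407),f(535,530)],.039)))
im,c=save('wrist','w14'); print(pose()[0])
print('disc proj in wrist',proj(c,onz(load('s13')[1],[f(180,191)],.053)))
E
```

```text
disc [[-0.0008  0.1211  0.015 ]] [[ 0.46283046 -0.07893472  0.053     ]]
pucks [[-0.0081  0.0519  0.023 ]
 [-0.0075  0.0057  0.023 ]
 [-0.0091 -0.0471  0.023 ]
 [-0.0103 -0.1013  0.023 ]]
corners [[ 0.0495  0.1227  0.001 ]
 [-0.0539  0.1223  0.001 ]
 [ 0.0527 -0.1352  0.001 ]
 [-0.0487 -0.1358  0.001 ]]
[ 0.58565668 -0.03261918  0.19161765]
disc proj in wrist [[292.23065417  58.87324902]]
```

```bash
python3 - <<'E'
from h import *
im,c=load('w14'); cv2.imwrite('pics/w14c.png',cv2.resize(im[0:160,120:360],None,fx=3,fy=3,interpolation=2))
E
```

```text
(no output)
```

View pics/w14c.png

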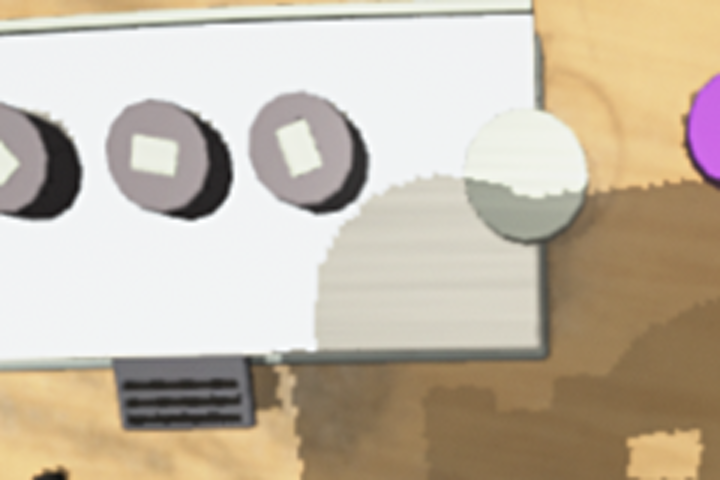

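The disc has been knocked aside (crop (526,175)) and overhangs the left edge, as warned. It is still resting on the plate. I regrip it and set it back inboard; the plate stays down.

```bash
python3 - <<'E'
from h import *
im,c=load('w14'); P=onz(c,[[295.3,56.7]],.053)[0]; print(P)
p=(P+[.4628,-.0789,.053])/2; print(p)
r=rot(-np.pi/2+YP); step([p[0],p[1],.11],r)
E
```

```text
[ 0.46044789 -0.07633672  0.053     ]
[ 0.46162395 -0.07761836  0.053     ]
turn [ -0.18   0.13 -89.85] shift [ 0.1301 -0.0236  0.0812]
```

Emit:
move_arm(deltas=[[[0,0,0,0.04,-0.007,0,0.065],[0,0,-7,0.08,-0.015,0,0.065],[0,0,-90,0.13,-0.0235,0.04,0.065],[0,0,-90,0.13,-0.0235,0.04,0.065],[0,0,-90,0.13,-0.0235,0.08,0.065],[0,0,-90,0.13,-0.0235,0.08,0.065],[0,0,-90,0.13,-0.0235,0.08,0.065],[0,0,-90,0.13,-0.0235,0.08,0.065],[0,0,-90,0.13,-0.0235,0.08,0.065],[0,0,-90,0.13,-0.0235,0.08,0.065],[0,0,-90,0.13,-0.0235,0.08,0.065],[0,0,-90,0.13,-0.0235,0.08,0.065]]])

```text
t: 38.05
eef_pos: [0.4614, -0.0785, 0.1109]
ee_rot: [-3.139, -0.0, -1.598]
force: [-0.2, 0.3, 0.5]
width: 0.0649
```

```bash
python3 - <<'E'
from h import *
for i in range(2): grab('top')
r=rot(-np.pi/2+YP); step([.4616,-.0776,.06],r);step([.4616,-.0776,.0445],r); print(pose()[0])
E
```

```text
turn [ -0.16  -0.02 -11.24] shift [-0.0008 -0.0001  0.0509]
turn [ -0.16  -0.02 -11.24] shift [-0.0008 -0.      0.0664]
[ 0.4613788  -0.07840982  0.1108729 ]
```

Emit:
move_arm(deltas=[[[0,0,-7,-0.001,0,0.02,0.065],[0,0,-11,-0.001,0,0.04,0.065],[0,0,-11,-0.001,0,0.052,0.065],[0,0,-11,-0.001,0,0.06,0.065],[0,0,-11,-0.001,0,0.065,0.065],[0,0,-11,-0.001,0,0.065,0.065],[0,0,-11,-0.001,0,0.065,0.065]]])

```text
t: 38.73
eef_pos: [0.4621, -0.0764, 0.0463]
ee_rot: [-3.138, -0.001, -1.412]
force: [0.9, -0.2, 0.3]
width: 0.0654
```

Emit:
move_arm(deltas=[[[0,0,0,0,0,0,0.036],[0,0,0,0,0,0,0.036],[0,0,0,0,0,0,0.036],[0,0,0,0,0,0,0.036],[0,0,0,0,0,0,0.036],[0,0,0,0,0,0,0.036]]], force=30)

```text
t: 39.23
eef_pos: [0.4621, -0.0761, 0.0464]
ee_rot: [-3.138, -0.0, -1.41]
force: [-0.8, 0.7, 2.5]
width: 0.0389
```

Emit:
move_arm(deltas=[[[0,0,0,0,0,-0.005,0.036],[0,0,0,0,0,-0.01,0.036],[0,0,0,0.008,0.003,-0.01,0.036],[0,0,0,0.016,0.006,-0.01,0.036],[0,0,0,0.0245,0.008,-0.01,0.036],[0,0,0,0.0245,0.008,-0.007,0.036],[0,0,0,0.0245,0.008,-0.004,0.036],[0,0,0,0.0245,0.008,-0.002,0.036],[0,0,0,0.0245,0.008,-0.001,0.036],[0,0,0,0.0245,0.008,0,0.036],[0,0,0,0.0245,0.008,0,0.036]]])

```text
t: 40.15
eef_pos: [0.4576, -0.1018, 0.0464]
ee_rot: [-3.139, -0.001, -1.41]
force: [-3.6, -1.0, 6.9]
width: 0.0384
```

Resting on the plate with 7 N. Release, back away upwards and look.

Emit:
move_arm(deltas=[[[0,0,0,0,0,0,0.045],[0,0,0,0,0,0,0.055],[0,0,0,0,0,0,0.06],[0,0,0,0,0,-0.02,0.06],[0,0,0,0,0,-0.06,0.06],[0,0,0,0,0,-0.1,0.06],[0,0,0,-0.1,-0.02,-0.14,0.06],[0,0,0,-0.15,-0.02,-0.15,0.06],[0,0,0,-0.15,-0.02,-0.15,0.06],[0,0,0,-0.15,-0.02,-0.15,0.06],[0,0,0,-0.15,-0.02,-0.15,0.06],[0,0,0,-0.15,-0.02,-0.15,0.06]]])

```text
t: 41.15
eef_pos: [0.4535, 0.0515, 0.1967]
ee_rot: [-3.137, 0.0, -1.407]
force: [-0.2, -0.7, -1.7]
width: 0.0601
```

```bash
python3 - <<'E'
from h import *
im,c=save('scene','s15'); im2,c2=save('wrist','w15')
a=cv2.resize(im[180:330,290:480],None,fx=2.8,fy=2.8,interpolation=2)
b=im2[0:230,130:400]; b=cv2.resize(b,None,fx=420/230*.7,fy=420/230*.7); o=np.zeros((420,a.shape[1]+b.shape[1],3),np.uint8)
o[:,:a.shape[1]]=a; o[:b.shape[0],a.shape[1]:]=b; print(o.shape); cv2.imwrite('pics/f15.png',o[:,:800])
E
```

```text
(420, 877, 3)
```

View pics/f15.png

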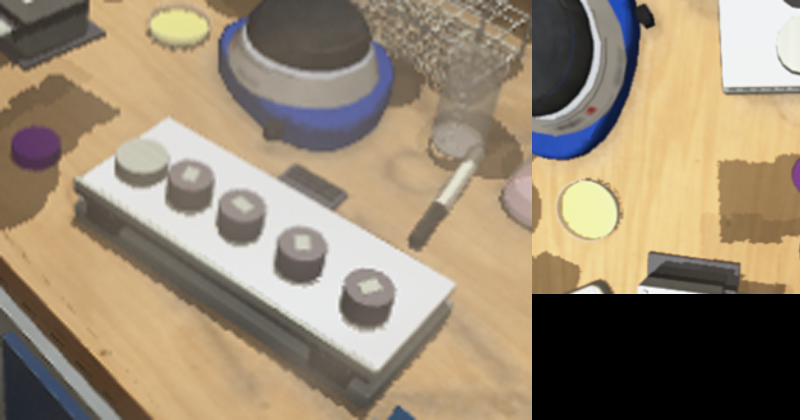

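Disc (142,160) lies inboard on the plate beside the four pucks, and the plate looks level. One numeric check of the plate's back corner height (two views) and disc position.

```bash
python3 - <<'E'
from h import *
im,a=load('s13'); _,b=load('w14')
def tri(ua,ub):
    d1=ray(a,[ua])[0];d2=ray(b,[ub])[0]; s=np.linalg.lstsq(np.c_[d1,-d2],b['c']-a['c'],rcond=None)[0]
    return (a['c']+s[0]*d1+b['c']+s[1]*d2)/2
f=lambda u,v:[290+u/4,180+v/4]
print('back-left',tri(f(238,168),[120+543/3,350/3]))
print('puck4 top',tri(f(272,248),[120+301/3,150/3]))
print('tab backleft', tri(f(495,268),[120+254/3,422/3]))
_,c=load('s15'); g=lambda u,v:[290+u/2.8,180+v/2.8]
H=PM-RP.apply([.05,0,0]); Rl=R.from_euler('z',YP)
print('disc',Rl.inv().apply(onz(c,[g(142,157)],.053)-(H+Rl.apply([.05,0,0]))))
s=monitor.get_state(); print(s['t'],s['force'])
E
```

```text
back-left [ 0.51523786 -0.06433221  0.03443741]
puck4 top [ 0.46750434 -0.14630952  0.05915205]
tab backleft [ 0.57494088 -0.18543508  0.01137677]
disc [[-0.01223268  0.09453652  0.0149702 ]]
41.25 [-0.55895945 -0.01989464 -0.55538317]
```

```bash
python3 -c "
from h import *
print(arm.job_done())"
```

```text
the job is handed in; nothing more can be done
None
```

The job is handed in: all four pucks (every well was filled) and the steel disc lie side by side on the tilt plate. The plate is pressed down level and stayed down after I released it. It took about 41 s of robot time.

- **Order:** I pressed all four paddles to their stops, then laid the pucks and the grey steel disc on the sloping plate. I pressed the tab last, to a firm stop (31 N at z ≈ 0.036).
- **Disc knocked:** After the press, the disc was half over the plate's left edge. It had lain properly when I started the press. I regripped it and set it about 24 mm further in, without raising the plate again.
- **Last checks:** The final picture shows all five lying flat and separate. Two-view checks put the plate's back corner at 34 mm (38 mm if level, 64 mm if still sloping) and a puck top at 59 mm (60 mm expected). The gap between the disc and the nearest puck measured about 5 mm.
- **Disagreed or not seen:** A similar check on the back corner of the tab gave 11 mm, far too low. I put that down to a mismatched pixel and did not count it. The arm was clear of everything at hand-in, and I saw no sign of the grip slackening.

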